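# Drop the flip stop and seat the carving blank against it

### The arm

A 6-joint arm with a two-finger parallel gripper is mounted at the origin on the work surface. World frame = base frame: x ahead of the robot, y to its left, z up, the work surface at z = 0. Lengths are in m, angles in rad, forces in N, time in s.
With the tool pointing down it reaches from about 0.25 to 0.775 m from the base axis. Payload 4 kg.
Tool frame: the origin (TCP) lies midway between the tips of the shut fingers; the grasp point (between the pads) lies 19 mm behind it (ctrl.hold_point_z is the distance from the TCP to the grasp point, in m); x points along the fingers, z is the direction in which the jaws open and shut, and the axes are right-handed (so a half turn about x gives the same grasp; the last joint's range is limited). The gripper opens to 94 mm and grips with 3 to 60 N. Pads are 16 mm wide; open, the fingers measure 119 mm over their backs; the gripper's body (75 mm by 177 mm) begins 78 mm behind the grasp point.
Start: joints at [-1.422, 0.087, 1.371, -0, 1.684, -0.103], TCP at [0.137, -0.533, 0.173] pointing down, gripper open.
Joint ranges: [-3.1, 3.1], [-0.76, 2.03], [0.27, 2.55], [-1.08, 4.22], [0.17, 2.65], [-2.57, 2.57]. Speed limits (rad/s): [2.79, 2.79, 3.14, 3.14, 3.14, 3.14].

### API

Orientations are given as [roll, pitch, yaw] about the fixed x, y, z axes, in that order (R = Rz(yaw) Ry(pitch) Rx(roll)).
In Python, from station import ctrl gives the robot as it stands.
- The arm moves only by the tool send_rows, never from a script. Its argument "plan" is a list of rows, each a list of 3 entries, a list of its own where there are three numbers: the shift along the tool's x, y, z in m, then the turn, a rotation vector about the tool's x, y, z in degrees, then the closure in counts, from 0 (fully open) to 255 (shut). In form: [[[x, y, z], [wx, wy, wz], hand], ...]. A call has 1 to 8 rows; each row is the pose to reach, as a shift and turn from the pose commanded when the call began, along the tool's axes at that moment; what a row does not reach only later rows make up. A row lasts 1/8 s, in which the tool goes at most 62.5 mm and 10.7 degrees, less where a joint would pass 70% of its speed; a pose out of reach is approached as far as the arm can. A call with a gripper value outside its range is refused whole. The fingers move at their own pace and stop on an object; "newtons" is the grip in N (left out, the last holds). Time passes only in rows, so rows that repeat a pose let the fingers close. It gives the time, the measured TCP pose, the force and the opening at its end, in the units of the state.
- ctrl.read_state(): the state, without advancing time (a new reading comes with each control period).
- ctrl.read_camera(name): name is "scene" or "top"; returns a dict with "img" (420x560x3 uint8, red, green, blue), "z_map" (420x560 float32, m along the optical axis (not along the pixel's ray), 0 where there is no reading), "intrinsics" (3x3 intrinsics, pixels), "R" (3x3) and "t" (3): a world point X has camera coordinates R X + t. Camera axes: x right, y down, z forward; pixel columns grow to the right and rows downward; lengths in m; the calibration is good to about 2 mm. A picture is of the moment at which its call begins.
- ctrl.sign_off(): hands the job in, once; it reports no verdict.
Trained networks look in the newest picture that a camera, given by its name, has taken for a name from the list of things; names that differ only in an ending like _2 or _b are one class to them, and where a whole thing is asked for, a point or a joint stands for the part that bears it (a point fixed in the world has none). Each returns a list of dicts, best first, with "conf" (0 to 1); they miss things now and then, are a little off and sometimes report something else, mostly with a low value. They report only what shows in the picture. A call takes as long as a camera call. They do not tell look-alikes from the thing itself.
- ctrl.find_in(camera, name): "centre" ([x, y, z] in m, in world coordinates, good to about 4 mm: the middle of the surface that is visible of it).
The state is a dict: "time_s": time; "q": joint angles; "joint_velocities": joint speeds; "tau": joint torques, N m; "ee_pos": TCP position; "tcp_rot": TCP orientation; "wrist_force": force on the tool from outside, world axes, zero at the start; "ft_torque": the same for the moment, N m; "gripper_width": finger opening in m.
Only numpy, scipy, OpenCV 4.12 (cv2) and the standard library are available. Lean on these libraries where they do the work, as an engineer would, in place of code of your own. Each camera call takes 0.05 s, during which the arm holds its last target.

### The job

Set up the walnut blank for sawing: tip the red flip stop on the jig's fence forward past its snap point, so that it springs down in front of the fence, and leave the blue one up. Then stand the blank with its long side flush against the fence and slide it along until you feel its end meet the red stop's foot, press it home there for half a second with a push of about 10 N, and leave it let go, touching both fence and stop. Never load the stops with more than 15 N, and do not move the other things on the bench.

Things in the scene. Friction and masses are not known exactly. Their poses are not given: they have to be found in the camera images.
- jig: fixed bench jig: plywood board 200 (its x) x 400 (its y) x 18, with an aluminium fence 20 thick along its y, 20 high above the board (top 38 above the bench). Origin: centre of the board's underside. The fence's front face, towards -x where the blank goes, is at jig x = +40, its back at +60; the blank is flush with its centre at jig x = +20.
- red_stop: black carriage of the red flip stop, fixed on the fence top at jig x = +50, jig y = +140 or -140 (the blue one has the other end). Origin: centre of its underside, 38 above the bench; axes parallel to the jig's. The flap's hinge pin lies along y, 14 above this origin. With the blank touching the lowered foot its centre is 60 to 76 from this origin along y, towards the jig's middle.
- red_flap (a joint): red flap's angle: 0 = raised (arm up, leaning 0.43 rad back beyond vertical, to +x), as at the start; 2.0 = down (arm level towards jig -x). Over-centre spring: below about 1.0 it springs to 0, above to 2.0. Torque at the stops about 0.2 N m (4 N at 55 from the pin), nothing at 1.0. Pushed to jig -x on the back of the raised arm it tips over.
- red_tab (a point): end of the red flap's arm, 75 from the pin; arm 16 wide (y), 10 thick, its last 35 a bare tab. Square to it a foot, 16 to 40 from the pin, 36 wide in y, 30 long; down, it hangs before the fence to 4 above the board, and its side face stops the blank. The foot is locked off-centre in y by up to 8 either way: this setting differs each time and is not reported, so feel for it.
- blue_stop: black carriage of the blue flip stop: same shape, at the other end of the fence
- blue_flap (a joint): angle of the blue flap, same meaning; raised (0) at the start and to be left so
- blank_center (a point): centre of the carving blank: dark walnut block with a pale stripe, 40 (its x) x 100 (its y, long side) x 60 tall, 0.12 to 0.24 kg, standing upright and askew on the jig's board before the fence, centre 48 above the bench. Axes are the block's own. It stands 40 above the fence top, so it can be gripped across its 40 by the upper part even at the fence.
- blank: the same blank, origin at the centre of its underside (18 above the bench when on the board)
- mallet: black rubber-headed mallet with a wooden handle lying flat, head 60 x 105 x 60, 290 long; origin under the head; not to be moved
- chisel_wood: wood-handled chisel lying flat, 240 long, 26 high; not to be moved
- chisel_blue: blue-handled chisel lying flat, 240 long, 26 high; not to be moved
- glue: yellow glue bottle, 60 across, 150 tall; not to be moved
- mug: blue mug, 80 across, 95 tall; not to be moved
- pencil: flat yellow carpenter's pencil lying on the jig's board, 140 x 14 x 7; not to be moved
- offcut: small pale offcut lying on the jig's board, 45 x 35 x 22; not to be moved
Mind the look-alikes: they are no part of the job. Of the things that look like the blank, the smallest one is meant.

How it is judged:
By the outcome, as a careful person would: the job done as asked, in the order asked, and still so for the second after the job is handed in, with the robot touching nothing.
It also fails if it takes over 54 s, if anything falls off the work surface, if the arm or the gripper's body presses on something with over 40 N, if the wrist force passes 120 N, or if a joint passes its speed limit or range.

## Working session

There is one attempt and no reset: what is moved stays moved. The work goes in short steps, Python scripts to look and compute and a tool call to move; the robot and the scene stay as the last step left them, time stands still between calls to the robot, and variables do not carry over. Pictures are saved under pics/ and viewed, and the job is handed in when it is done.

Besides the shell and the picture viewer there is one more tool, called after "Request:" as name([rows], argument=value, ...), one row to a line, values as JSON. send_rows: Moves the arm, as the interface text tells. Its arguments: {"type":"object","properties":{"plan":{"type":"array","items":{"type":"array"}},"newtons":{"type":"number"}},"required":["plan"]}

```bash
mkdir -p pics; ls
python3 - <<'E'
from station import ctrl
import cv2, numpy as np
for n in ("scene","top"):
    c=ctrl.read_camera(n); cv2.imwrite(f"pics/{n}0.png",c["img"][:,:,::-1]); np.savez(f"{n}0.npz",**c)
    print(n,c["intrinsics"].tolist(),c["R"].round(3).tolist(),c["t"].round(3).tolist())
    for t in ("jig","red_stop","blue_stop","red_flap","blue_flap","red_tab","blank","mallet","pencil","offcut","glue","mug"):
        print(t,[(np.round(d["centre"],3).tolist(),round(d["conf"],2)) for d in ctrl.find_in(n,t)][:4])
print(ctrl.read_state())
E
```

```text
pics
scene [[542.1466394854671, 0.0, 275.71726194741694], [0.0, 542.1466394854671, 214.62580812380457], [0.0, 0.0, 1.0]] [[0.437, 0.899, -0.002], [0.686, -0.335, -0.646], [-0.582, 0.281, -0.763]] [-0.226, -0.277, 2.066]
jig [([0.545, -0.042, 0.015], 0.71), ([0.513, -0.49, 0.044], 0.68), ([0.564, 0.091, 0.096], 0.18), ([0.441, -0.18, 0.034], 0.15)]
red_stop [([0.57, 0.092, 0.089], 0.5)]
blue_stop [([0.555, -0.18, 0.09], 0.67)]
red_flap [([0.571, 0.092, 0.09], 0.72), ([0.566, 0.091, 0.096], 0.67)]
blue_flap [([0.566, 0.09, 0.098], 0.51)]
red_tab [([0.571, 0.092, 0.097], 0.72)]
blank [([0.268, -0.267, 0.083], 0.78), ([0.474, -0.061, 0.074], 0.6), ([0.735, 0.019, 0.081], 0.6)]
mallet [([0.511, -0.487, 0.044], 0.71)]
pencil [([0.46, 0.147, 0.022], 0.59)]
offcut [([0.44, -0.184, 0.036], 0.68)]
glue [([0.774, 0.236, 0.092], 0.72)]
mug [([0.754, -0.213, 0.06], 0.68), ([0.777, 0.235, 0.092], 0.37)]
top [[525.1573010030437, 0.0, 280.3046978175522], [0.0, 525.1573010030437, 204.45354981932874], [0.0, 0.0, 1.0]] [[0.021, -1.0, 0.002], [-0.995, -0.022, -0.098], [0.098, -0.0, -0.995]] [-0.01, 0.49
[... 619 characters left out ...]
97], 0.83)]
mug [([0.762, -0.214, 0.04], 0.7)]
{'time_s': 1.3, 'q': array([-1.42213535e+00,  8.71933749e-02,  1.37071732e+00,  5.75012693e-06,
        1.68360699e+00, -1.03101014e-01]), 'joint_velocities': array([-0.00093598,  0.00223755, -0.00065703,  0.0026568 ,  0.00079181,
       -0.00042555]), 'tau': array([ 4.70643372e-04, -3.40037155e+01, -3.02597094e+01,  7.17792171e-02,
        2.36449629e-02,  7.91241888e-06]), 'ee_pos': array([ 0.13700977, -0.53267346,  0.1728007 ]), 'tcp_rot': array([-0.02703605,  1.57072114, -1.34606973]), 'wrist_force': array([ 0.1656508 , -0.77147349,  0.04081756]), 'ft_torque': array([0.02620078, 0.01822911, 0.00286285]), 'gripper_width': 0.09417729200775855}
```

View pics/scene0.png

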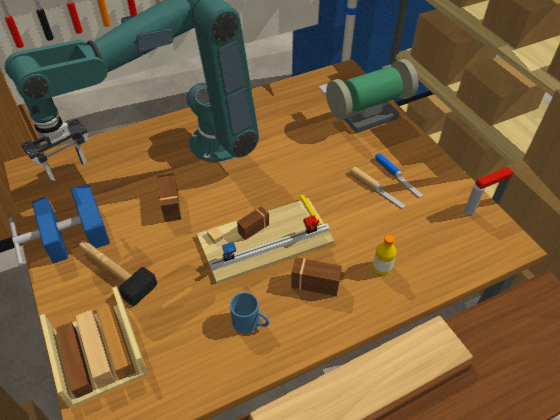

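View pics/top0.png

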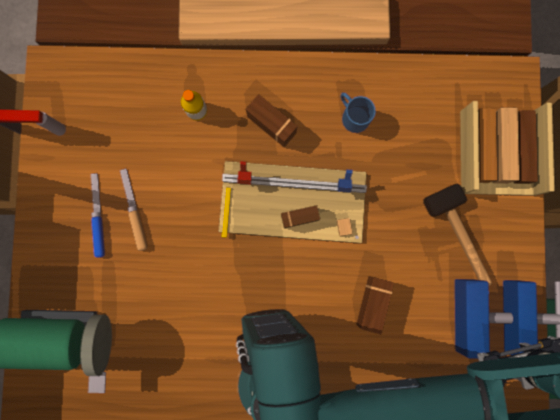

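```bash
cat > h.py <<'E'
import numpy as np, cv2
def cloud(c):
    K=c["intrinsics"];z=c["z_map"];v,u=np.mgrid[:z.shape[0],:z.shape[1]]
    P=np.stack([(u-K[0,2])/K[0,0]*z,(v-K[1,2])/K[1,1]*z,z],-1)
    W=(P-c["t"])@c["R"]; W[z<=0]=np.nan
    return W
E
python3 - <<'E'
from h import *
for n in ("top","scene"):
    c=dict(np.load(f"{n}0.npz")); W=cloud(c); X,Y,Z=W[...,0],W[...,1],W[...,2]
    img=c["img"].astype(int)
    reg=(X>.35)&(X<.65)&(Y>-.26)&(Y<.2)
    print(n,"table z",np.nanmedian(Z[(X>.35)&(X<.65)&(Y>-.35)&(Y<-.3)]),"board z",np.nanmedian(Z[reg&(Z>.01)&(Z<.025)]))
    for nm,m in (("blanktop",reg&(Z>.072)&(Z<.085)&(Y<.03)&(Y>-.13)&(X<.53)),("fencetop",reg&(Z>.033)&(Z<.044)&(X>.5)&(Y>-.13)&(Y<.06)),("board",reg&(Z>.012)&(Z<.024)),
      ("red",reg&(img[...,0]>120)&(img[...,1]<60)&(img[...,2]<60)&(Z>.04)),("blue",reg&(img[...,2]>100)&(img[...,0]<70)&(Z>.04)),("offcut",reg&(Z>.033)&(Z<.047)&(X<.48)&(Y<-.13)),("pencil",reg&(img[...,0]>180)&(img[...,1]>130)&(img[...,2]<40)&(X<.53))):
        p=W[m]; r=cv2.minAreaRect(p[:,:2].astype(np.float32))
        print(nm,len(p),"mean",p.mean(0).round(4),"rect c",np.round(r[0],4),"sz",np.round(r[1],4),"ang",round(r[2],2),"z",p[:,2].min().round(4),p[:,2].max().round(4))
        if nm in("red","blue"): 
            for zl in np.arange(.04,.14,.01):
                q=p[(p[:,2]>=zl)&(p[:,2]<zl+.01)]
                if len(q): print("  ",zl.round(3),len(q),q[:,0].min().round(3),q[:,0].max().round(3),q[:,1].min().round(3),q[:,1].max().round(3))
    for nm,a in (("top",(150,260,200,380)),("scene",(170,300,150,350))):
        if n==nm:
            i=c["img"][a[0]:a[1],a[2]:a[3],::-1]; cv2.imwrite(f"pics/{n}_crop.png",cv2.resize(i,None,fx=4,fy=4,interpolation=2))
E
```

```text
top table z 0.0010092642477755604 board z 0.019144697675034985
blanktop 545 mean [ 0.4599 -0.0532  0.0789] rect c [ 0.46   -0.0535] sz [0.04   0.1003] ang 13.97 z 0.0721 0.085
fencetop 465 mean [ 0.5547 -0.0342  0.0391] rect c [ 0.5548 -0.0355] sz [0.1901 0.0207] ang 86.68 z 0.0331 0.0439
board 7112 mean [ 0.5    -0.0322  0.0189] rect c [ 0.4932 -0.0329] sz [0.401  0.2787] ang 86.67 z 0.012 0.024
red 114 mean [0.5674 0.0991 0.1003] rect c [0.576  0.0992] sz [0.0468 0.0323] ang 0.86 z 0.0874 0.1237
   0.08 9 0.566 0.576 0.084 0.113
   0.09 63 0.553 0.574 0.083 0.115
   0.1 26 0.552 0.566 0.083 0.115
   0.11 7 0.591 0.599 0.096 0.107
   0.12 9 0.59 0.598 0.096 0.106
blue 98 mean [ 0.5531 -0.1709  0.0993] rect c [ 0.559  -0.1689] sz [0.0424 0.0312] ang 2.14 z 0.0862 0.1253
   0.08 8 0.553 0.559 -0.185 -0.16
   0.09 60 0.538 0.561 -0.184 -0.154
   0.1 16 0.54 0.546 -0.185 -0.154
   0.11 3 0.578 0.58 -0.18 -0.172
   0.12 11 0.574 0.58 -0.183 -0.172
offcut 207 mean [ 0.4362 -0.1765  0.0404] rect c [ 0.4365 -0.1772] sz [0.0448 0.0365] ang 10.77 z 0.0331 0.0463
pencil 202 mean [0.4655 0.1522
[... 553 characters left out ...]
 ang 84.72 z 0.085 0.1277
   0.08 8 0.57 0.576 0.081 0.096
   0.09 57 0.551 0.577 0.079 0.114
   0.1 5 0.557 0.58 0.084 0.102
   0.11 11 0.585 0.598 0.094 0.109
   0.12 5 0.596 0.597 0.091 0.102
blue 95 mean [ 0.5545 -0.1734  0.1003] rect c [ 0.5595 -0.1718] sz [0.0468 0.0348] ang 2.47 z 0.0847 0.1252
   0.08 7 0.542 0.56 -0.186 -0.156
   0.09 58 0.536 0.563 -0.189 -0.155
   0.1 11 0.541 0.55 -0.19 -0.156
   0.11 10 0.574 0.583 -0.184 -0.171
   0.12 9 0.575 0.583 -0.188 -0.175
offcut 133 mean [ 0.4387 -0.18    0.039 ] rect c [ 0.4373 -0.1791] sz [0.0491 0.037 ] ang 11.21 z 0.0331 0.0464
pencil 84 mean [0.455  0.1512 0.0244] rect c [0.4536 0.1524] sz [0.0224 0.1478] ang 81.74 z -0.0036 0.0318
```

View pics/top_crop.png

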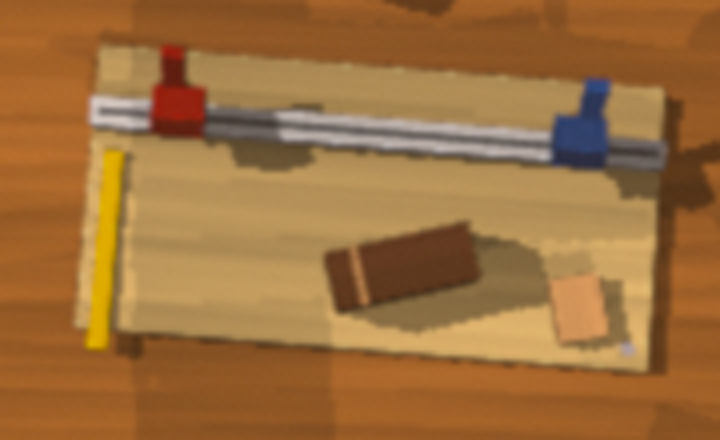

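View pics/scene_crop.png

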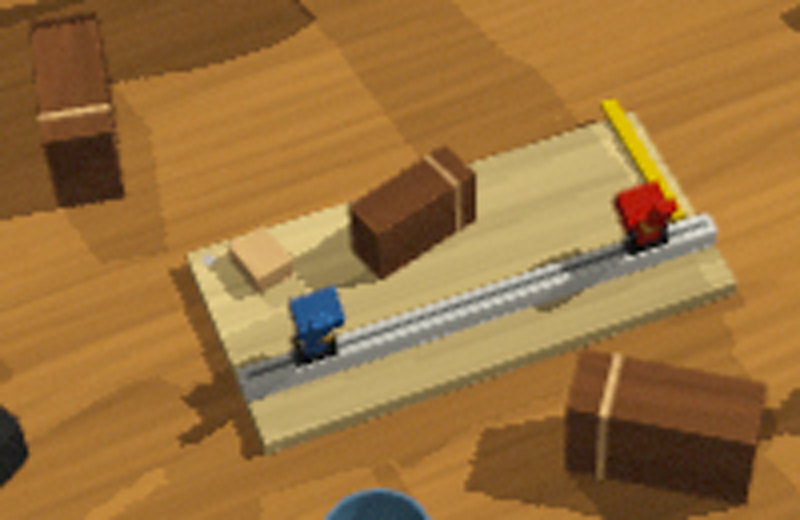

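```bash
cat >> h.py <<'E'
from scipy.spatial.transform import Rotation as Ro
def Rt(s): return Ro.from_euler('xyz',s["tcp_rot"]).as_matrix()
def goal(jx,jy,z,yaw_rel=0.):  # tool x down, tool z along jig x (rotated by yaw_rel deg)
    p=np.array([*(JO+JR@np.array([jx,jy])/1000),z]); a=np.radians(JYAW+yaw_rel)
    tz=np.array([np.cos(a),np.sin(a),0]); return p,tz
def row(s,p,tz,flip=None):
    R=Rt(s); best=None
    for sg in (1,-1):
        X=np.array([0,0,-1.]);Zt=sg*tz;Y=np.cross(Zt,X);G=np.stack([X,Y,Zt],1)
        rv=Ro.from_matrix(R.T@G).as_rotvec(degrees=True)
        if best is None or np.linalg.norm(rv)<np.linalg.norm(best): best=rv
    return (R.T@(p-s["ee_pos"])*1000).round(1), best.round(1)
def tojig(P): return (np.asarray(P)[...,:2]-JO)@JR*1000
E
python3 - <<'E'
from h import *
a=np.radians(-3.35);ex=np.array([np.cos(a),np.sin(a)]);ey=np.array([-ex[1],ex[0]])
for n in("top","scene"):
    c=dict(np.load(f"{n}0.npz"));W=cloud(c);X,Y,Z=W[...,0],W[...,1],W[...,2]
    P=W[(X>.38)&(X<.68)&(Y>-.3)&(Y<.25)&(Z>.012)&(Z<.024)][:,:2]
    u=P@ex;v=P@ey
    for nm,w in(("u",u),("v",v)):
        h,e=np.histogram(w,np.arange(w.min(),w.max()+.004,.004)); 
        print(n,nm,[(round(b*1000),k) for b,k in zip(e,h)][:6],[(round(b*1000),k) for b,k in zip(e,h)][-7:])
    m=(X>.5)&(X<.62)&(Y>-.3)&(Y<.25)&(Z>.033)&(Z<.043); P=W[m][:,:2];v=P@ey;u=P@ex
    k=abs(u-np.median(u))<.011
    print("fence u",np.percentile(u,[2,50,98]),"v",np.sort(v[k])[[0,3,6,-7,-4,-1]])
    # slope fit
    print(np.polyfit(v[k],u[k],1))
E
```

```text
top u [(392, np.int64(3)), (396, np.int64(2)), (400, np.int64(3)), (404, np.int64(76)), (408, np.int64(176)), (412, np.int64(191))] [(652, np.int64(0)), (656, np.int64(1)), (660, np.int64(2)), (664, np.int64(3)), (668, np.int64(4)), (672, np.int64(4)), (676, np.int64(2))]
top v [(-205, np.int64(64)), (-201, np.int64(79)), (-197, np.int64(91)), (-193, np.int64(76)), (-189, np.int64(85)), (-185, np.int64(84))] [(255, np.int64(0)), (259, np.int64(0)), (263, np.int64(0)), (267, np.int64(0)), (271, np.int64(0)), (275, np.int64(0)), (279, np.int64(2))]
fence u [0.5459201  0.55562739 0.56598459] v [-0.20355883 -0.20269583 -0.20083607  0.19158578  0.19217261  0.19404767]
[-0.00320469  0.55579701]
scene u [(392, np.int64(3)), (396, np.int64(2)), (400, np.int64(1)), (404, np.int64(19)), (408, np.int64(64)), (412, np.int64(62))] [(588, np.int64(120)), (592, np.int64(116)), (596, np.int64(126)), (600, np.int64(126)), (604, np.int64(153)), (608, np.int64(49)), (612, np.int64(2))]
scene v [(-206, np.int64(60)), (-202, np.int64(52)), (-198, np.int64(53)), (-194, np.int64(52)), (-190, np.int64(57)), (-186, np.int64(55))] [(174, np.int64(20)), (178, np.int64(26)), (182, np.int64(25)), (186, np.int64(36)), (190, np.int64(40)), (194, np.int64(8)), (198, np.int64(1))]
fence u [0.54630557 0.55931391 0.56920294] v [-0.2058657  -0.20459993 -0.20287351  0.18988853  0.19149352  0.19507732]
[0.00147398 0.5595159 ]
```

```bash
cat >> h.py <<'E'
JYAW=-3.35;_a=np.radians(JYAW);_ex=np.array([np.cos(_a),np.sin(_a)]);_ey=np.array([-_ex[1],_ex[0]])
JR=np.stack([_ex,_ey],1); JO=.507*_ex-.005*_ey
E
python3 - <<'E'
from h import *
from station import ctrl
s=ctrl.read_state(); print(JO,Rt(s).round(3).tolist())
print("blank",tojig([.460,-.0540]),tojig([.462,-.056]))
print("stage",goal(112,140,.173),row(s,*goal(112,140,.173)), row(s,*goal(112,140,.22)))
E
```

```text
[ 0.50584146 -0.03461811] [[0.0, 0.968, 0.249], [-0.0, 0.249, -0.968], [-1.0, -0.0, 0.0]]
blank [-44.63054488 -22.02752257] [-42.51709203 -23.90723453]
stage (array([0.62583101, 0.09859791, 0.173     ]), array([ 0.9982912 , -0.05843522,  0.        ])) (array([-2.000e-01,  6.307e+02, -4.896e+02]), array([-72.2,   0. ,   0. ])) (array([ -47.2,  630.7, -489.6]), array([-72.2,   0. ,   0. ]))
```

Request:
send_rows([
  [[-0.047,0.631,-0.49],[-72.2,0,0],255],
  [[-0.047,0.631,-0.49],[-72.2,0,0],255],
  [[-0.047,0.631,-0.49],[-72.2,0,0],255],
  [[-0.047,0.631,-0.49],[-72.2,0,0],255],
  [[-0.047,0.631,-0.49],[-72.2,0,0],255],
  [[-0.047,0.631,-0.49],[-72.2,0,0],255],
  [[-0.047,0.631,-0.49],[-72.2,0,0],255],
  [[-0.047,0.631,-0.49],[-72.2,0,0],255],
])

```text
time_s: 2.3
ee_pos: [0.4436, -0.1362, 0.2026]
tcp_rot: [-0.572, 1.569, -0.63]
wrist_force: [1.2, -0.3, -0.1]
gripper_width: 0.0178
```

```bash
cat > st.py <<'E'
import sys
from h import *
from station import ctrl
s=ctrl.read_state()
def show(s):
    f=s["wrist_force"]; fj=np.array([*(f[:2]@JR),f[2]])
    print("t",round(s["time_s"],2),"jig",tojig(s["ee_pos"]).round(1),"z",round(s["ee_pos"][2]*1000,1),"Fjig",fj.round(2),"w",round(s["gripper_width"]*1000,1),"q",s["q"].round(2))
if __name__=="__main__":
    show(s)
    if len(sys.argv)>3:
        a=[float(x) for x in sys.argv[1:]]
        print(row(s,*goal(a[0],a[1],a[2],a[3] if len(a)>3 else 0)))
E
python3 st.py 112 140 .22
```

```text
t 2.3 jig [ -56.2 -105.1] z 202.6 Fjig [ 1.23 -0.23 -0.12] w 17.8 q [-0.42 -0.11  1.51 -0.    1.74 -0.36]
(array([-17.4, 245. , 168.3]), array([0. , 0.1, 0. ]))
```

Request:
send_rows([
  [[-0.017,0.245,0.168],[0,0,0],255],
  [[-0.017,0.245,0.168],[0,0,0],255],
  [[-0.017,0.245,0.168],[0,0,0],255],
  [[-0.017,0.245,0.168],[0,0,0],255],
  [[-0.017,0.245,0.168],[0,0,0],255],
  [[-0.017,0.245,0.168],[0,0,0],255],
  [[-0.017,0.245,0.168],[0,0,0],255],
])

```text
time_s: 3.18
ee_pos: [0.6243, 0.0962, 0.2188]
tcp_rot: [-2.337, 1.57, -2.396]
wrist_force: [0.7, 0.4, -0.2]
gripper_width: 0.0008
```

```bash
python3 st.py 112 140 .093
```

```text
t 3.17 jig [110.6 137.5] z 218.8 Fjig [ 0.67  0.4  -0.18] w 0.8 q [ 0.06  0.27  1.07 -0.    1.8   0.12]
(array([125.8,   2.6,   1.5]), array([-0., -0.,  0.]))
```

Request:
send_rows([
  [[0.06,0.0026,0.0015],[0,0,0],255],
  [[0.105,0.0026,0.0015],[0,0,0],255],
  [[0.126,0.0026,0.0015],[0,0,0],255],
  [[0.126,0.0026,-0.01],[0,0,0],255],
  [[0.126,0.0026,-0.02],[0,0,0],255],
  [[0.126,0.0026,-0.03],[0,0,0],255],
])

```text
time_s: 3.92
ee_pos: [0.5951, 0.1008, 0.0957]
tcp_rot: [0.103, 1.567, 0.044]
wrist_force: [0.6, 0.9, -1.3]
gripper_width: 0.0006
```

```bash
python3 st.py 15 140 .093
```

```text
t 3.92 jig [ 81.2 140.4] z 95.7 Fjig [ 0.52  0.91 -1.3 ] w 0.6 q [ 0.07  0.23  1.36 -0.    1.55  0.13]
(array([  2.4,  -0.5, -66.2]), array([-0.1,  0.2, -0. ]))
```

Request:
send_rows([
  [[0.001,0,-0.012],[0,0,0],255],
  [[0.001,0,-0.024],[0,0,0],255],
])

```text
time_s: 4.18
ee_pos: [0.5702, 0.1026, 0.0927]
tcp_rot: [0.054, 1.57, -0.004]
wrist_force: [-0.6, 0.8, 0.5]
gripper_width: 0.0004
```

```bash
python3 st.py 15 140 .093
python3 - <<'E'
from station import ctrl
import cv2
c=ctrl.read_camera("scene"); cv2.imwrite("pics/s1.png",cv2.resize(c["img"][150:290,180:380,::-1],None,fx=4,fy=4,interpolation=2))
E
```

```text
t 4.17 jig [ 56.3 140.8] z 92.7 Fjig [-0.66  0.8   0.48] w 0.4 q [ 0.08  0.18  1.43 -0.    1.53  0.14]
(array([ -0.3,  -0.8, -41.3]), array([-0. ,  0.1, -0. ]))
```

View pics/s1.png

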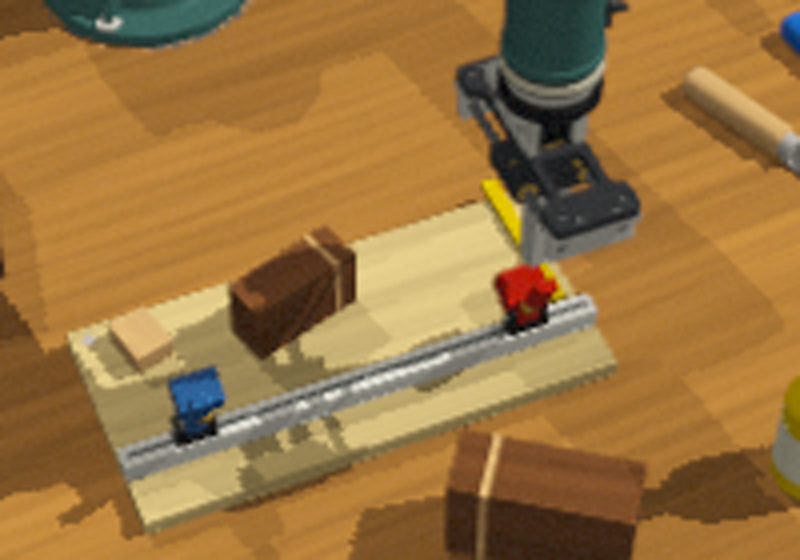

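Run:
```python
from h import *
from station import ctrl
c=dict(np.load("scene0.npz")); s=ctrl.read_state()
def pr(c,p):
    q=c["intrinsics"]@(c["R"]@p+c["t"]); return q[:2]/q[2]
def j(x,y,z): return np.array([*(JO+JR@np.array([x,y])/1000),z/1000])
for nm,p in (("tcp",s["ee_pos"]),("pin",j(50,140,52)),("tabraised",j(81,140,120)),("tab thet1",j(50-75*.54,140,52+75*.84)),("tabdown",j(-25,140,52))):
    u=pr(c,p); print(nm,u.round(1),((u-[180,150])*4).round())
c=ctrl.read_camera("top"); np.savez("top1.npz",**c)
cv2.imwrite("pics/t1.png",cv2.resize(c["img"][130:250,200:380,::-1],None,fx=4,fy=4,interpolation=2))
W=cloud(c);img=c["img"].astype(int)
m=(img[...,0]>120)&(img[...,1]<60)&(img[...,2]<60)&(W[...,0]>.4)&(W[...,0]<.65)&(abs(W[...,1])<.2)
p=W[m]; J=tojig(p)
for a,z in zip(J,p[:,2]): print(a.round(),round(z*1000),end="; ")
```

```text
tcp [312.6 220.7] [530. 283.]
pin [311.1 227.8] [524. 311.]
tabraised [316.4 221.1] [546. 284.]
tab thet1 [306.5 205.9] [506. 224.]
tabdown [301.3 211.3] [485. 245.]
```

View pics/t1.png

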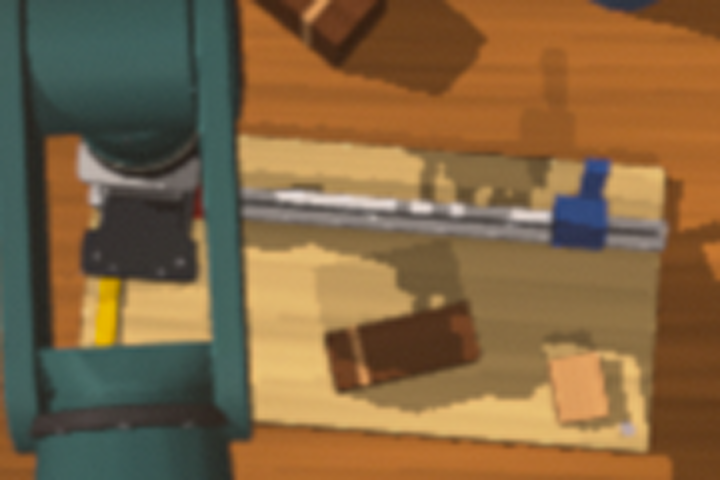

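Run:
```python
from h import *
from station import ctrl
c=ctrl.read_camera("scene"); np.savez("scene1.npz",**c)
W=cloud(c)
i=c["img"][185:240,290:345,::-1]; cv2.imwrite("pics/s1z.png",cv2.resize(i,None,fx=10,fy=10,interpolation=0))
for v in range(196,234,2):
    print(v,[ (tuple(tojig(W[v,u]).round().astype(int)),int(W[v,u,2]*1000)) if np.isfinite(W[v,u,2]) else None for u in range(304,324,3)])
```

```text
196 [((np.int64(-104), np.int64(186)), 26), ((np.int64(72), np.int64(107)), 239), ((np.int64(76), np.int64(115)), 239), ((np.int64(81), np.int64(122)), 241), ((np.int64(104), np.int64(119)), 267), ((np.int64(80), np.int64(142)), 232), ((np.int64(-101), np.int64(255)), 0)]
198 [((np.int64(-97), np.int64(184)), 24), ((np.int64(69), np.int64(109)), 226), ((np.int64(84), np.int64(111)), 241), ((np.int64(84), np.int64(121)), 236), ((np.int64(108), np.int64(117)), 263), ((np.int64(111), np.int64(125)), 263), ((np.int64(116), np.int64(132)), 265)]
200 [((np.int64(-84), np.int64(177)), 30), ((np.int64(-86), np.int64(190)), 22), ((np.int64(43), np.int64(133)), 180), ((np.int64(93), np.int64(117)), 238), ((np.int64(118), np.int64(112)), 267), ((np.int64(121), np.int64(120)), 266), ((np.int64(119), np.int64(131)), 260)]
202 [((np.int64(-79), np.int64(175)), 25), ((np.int64(-80), np.int64(187)), 20), ((np.int64(45), np.int64(133)), 173), ((np.int64(98), np.int64(114)), 237), ((np.int64(123), np.int64(110)), 264), ((np.int64(131), np.int64(115)), 270), ((np.int64(129), np.int64(126)), 264)]
204 [
[... 3285 characters left out ...]
7), np.int64(132)), 62), ((np.int64(53), np.int64(145)), 52), ((np.int64(58), np.int64(153)), 53), ((np.int64(52), np.int64(168)), 39), ((np.int64(55), np.int64(177)), 38)]
230 [((np.int64(37), np.int64(122)), 34), ((np.int64(55), np.int64(123)), 54), ((np.int64(54), np.int64(135)), 48), ((np.int64(53), np.int64(146)), 41), ((np.int64(60), np.int64(153)), 45), ((np.int64(55), np.int64(167)), 33), ((np.int64(59), np.int64(176)), 33)]
232 [((np.int64(43), np.int64(119)), 32), ((np.int64(54), np.int64(124)), 42), ((np.int64(61), np.int64(131)), 47), ((np.int64(58), np.int64(144)), 37), ((np.int64(56), np.int64(156)), 29), ((np.int64(59), np.int64(165)), 28), ((np.int64(58), np.int64(177)), 21)]
```

View pics/s1z.png

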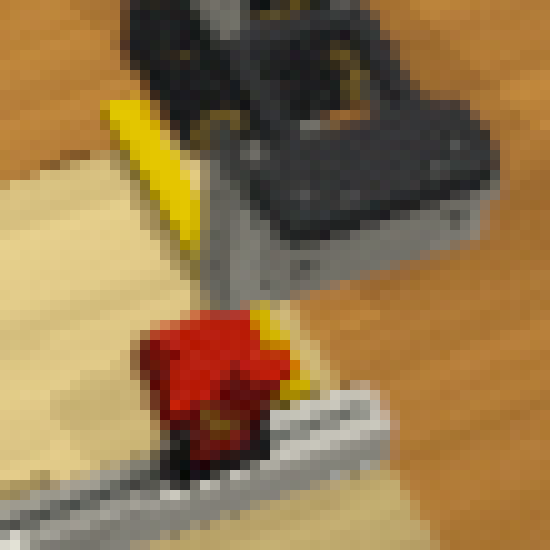

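Request:
send_rows([
  [[-0.06,0,0],[0,0,0],255],
  [[-0.06,0,0.06],[0,0,0],255],
  [[-0.06,0,0.06],[0,0,0],255],
  [[-0.06,0,0.06],[0,0,0],255],
])

```text
time_s: 4.82
ee_pos: [0.6305, 0.0989, 0.151]
tcp_rot: [-3.024, 1.569, -3.083]
wrist_force: [-0.5, 0.4, -0.1]
gripper_width: 0.0004
```

Run:
```python
from h import *
from st import show
from station import ctrl
s=ctrl.read_state();show(s);c=ctrl.read_camera("scene"); np.savez("scene2.npz",**c)
W=cloud(c); q=c["intrinsics"]@(c["R"]@s["ee_pos"]+c["t"]);u=q[:2]/q[2];print("tcp px",u)
u0,v0=int(u[0])-30,int(u[1])-45
i=c["img"][v0:v0+60,u0:u0+60,::-1].copy(); i=cv2.resize(i,None,fx=9,fy=9,interpolation=0)
cv2.circle(i,tuple(int(k) for k in ((u-[u0,v0])*9)),4,(255,255,0),2); cv2.imwrite("pics/s2z.png",i)
J=np.dstack([tojig(W),W[...,2]*1000])
for v in range(v0+10,v0+58,2): print(v,[J[v,k].round().tolist() for k in range(int(u[0])-4,int(u[0])+6,3)])
```

```text
t 4.83 jig [116.7 140.6] z 151.0 Fjig [-0.52  0.4  -0.11] w 0.4 q [0.07 0.29 1.18 0.   1.68 0.13]
tcp px [322.29498023 222.95581755]
187 [[114.0, 117.0, 314.0], [129.0, 119.0, 328.0], [133.0, 125.0, 330.0], [135.0, 134.0, 328.0]]
189 [[114.0, 118.0, 305.0], [nan, nan, nan], [132.0, 127.0, 320.0], [139.0, 132.0, 324.0]]
191 [[120.0, 115.0, 305.0], [131.0, 118.0, 314.0], [143.0, 121.0, 325.0], [141.0, 131.0, 319.0]]
193 [[126.0, 112.0, 304.0], [131.0, 119.0, 306.0], [146.0, 119.0, 322.0], [135.0, 135.0, 303.0]]
195 [[131.0, 110.0, 302.0], [136.0, 116.0, 305.0], [154.0, 116.0, 323.0], [159.0, 122.0, 326.0]]
197 [[142.0, 105.0, 307.0], [140.0, 115.0, 301.0], [142.0, 123.0, 299.0], [167.0, 118.0, 327.0]]
199 [[136.0, 108.0, 291.0], [144.0, 113.0, 297.0], [139.0, 125.0, 287.0], [170.0, 117.0, 322.0]]
201 [[138.0, 108.0, 286.0], [113.0, 132.0, 249.0], [151.0, 119.0, 294.0], [171.0, 117.0, 316.0]]
203 [[-77.0, 228.0, -0.0], [112.0, 133.0, 239.0], [162.0, 113.0, 300.0], [183.0, 110.0, 323.0]]
205 [[-65.0, 222.0, 5.0], [118.0, 130.0, 239.0], [166.0, 112.0, 296.0], [188.0, 108.0, 321.0]]
207 [[
[... 571 characters left out ...]
.0, 188.0, 23.0], [-10.0, 207.0, -2.0], [-3.0, 215.0, 3.0], [-2.0, 226.0, -2.0]]
221 [[83.0, 144.0, 121.0], [14.0, 195.0, 20.0], [2.0, 213.0, -2.0], [8.0, 221.0, 1.0]]
223 [[21.0, 180.0, 25.0], [25.0, 189.0, 25.0], [10.0, 209.0, -2.0], [17.0, 216.0, 3.0]]
225 [[23.0, 180.0, 17.0], [36.0, 183.0, 30.0], [47.0, 188.0, 40.0], [51.0, 197.0, 40.0]]
227 [[46.0, 167.0, 38.0], [48.0, 177.0, 36.0], [53.0, 185.0, 38.0], [53.0, 197.0, 32.0]]
229 [[55.0, 163.0, 41.0], [55.0, 174.0, 35.0], [64.0, 180.0, 43.0], [52.0, 198.0, 20.0]]
231 [[61.0, 160.0, 38.0], [61.0, 171.0, 34.0], [57.0, 184.0, 22.0], [58.0, 195.0, 18.0]]
233 [[60.0, 161.0, 27.0], [57.0, 174.0, 16.0], [59.0, 184.0, 14.0], [66.0, 191.0, 19.0]]
```

View pics/s2z.png

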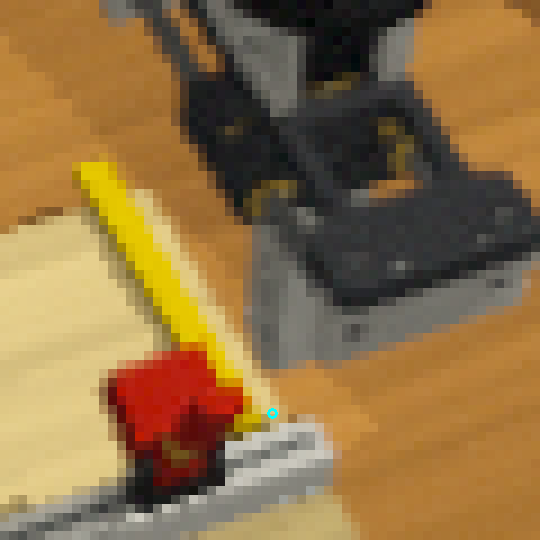

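Run:
```python
from h import *
from station import ctrl
print([a for a in dir(ctrl) if a[0]!='_'], ctrl.hold_point_z)
c=dict(np.load("scene0.npz"));W=cloud(c)
p=np.array([.137,-.5327,.1728]);q=c["intrinsics"]@(c["R"]@p+c["t"]);u=q[:2]/q[2];print(u)
i=c["img"][110:190,10:110,::-1].copy(); i=cv2.resize(i,None,fx=7,fy=7,interpolation=0)
cv2.circle(i,tuple(int(k) for k in ((u-[10,110])*7)),4,(255,255,0),2); cv2.imwrite("pics/s0z.png",i)
m=(abs(W[...,0]-.137)<.12)&(abs(W[...,1]+.533)<.1)&(W[...,2]>.1)
v,uu=np.where(m); P=W[m]; o=np.argsort(P[:,2])[:14]
for k in o: print(uu[k],v[k],P[k].round(3))
```

```text
['IKError', 'find_in', 'hold_point_z', 'read_camera', 'read_state', 'sign_off'] 0.0188
[ 70.50493577 177.73983075]
77 191 [ 0.126 -0.53   0.1  ]
95 215 [ 0.254 -0.503  0.1  ]
78 199 [ 0.163 -0.535  0.1  ]
91 200 [ 0.186 -0.499  0.1  ]
86 213 [ 0.233 -0.526  0.1  ]
87 204 [ 0.197 -0.514  0.1  ]
90 197 [ 0.171 -0.499  0.1  ]
79 206 [ 0.194 -0.539  0.1  ]
89 188 [ 0.13  -0.492  0.1  ]
98 213 [ 0.25  -0.492  0.1  ]
52 226 [ 0.24  -0.633  0.1  ]
92 199 [ 0.183 -0.495  0.1  ]
77 189 [ 0.118 -0.528  0.1  ]
84 196 [ 0.159 -0.515  0.1  ]
```

View pics/s0z.png

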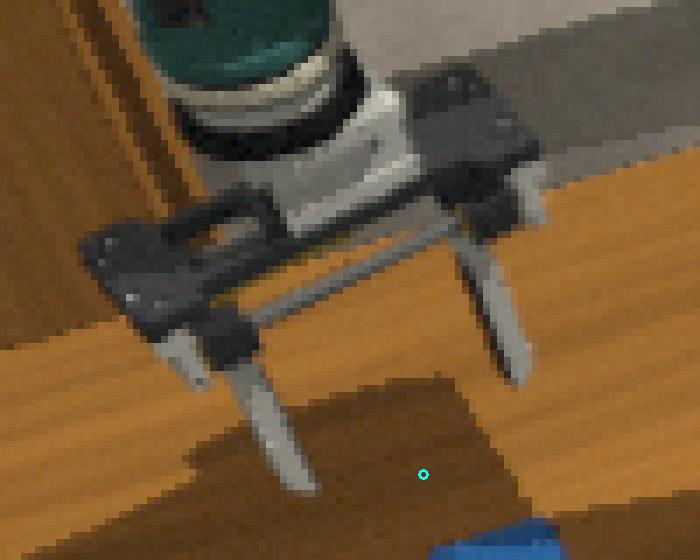

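Run:
```python
from h import *
c=dict(np.load("scene2.npz"))
def pr(x,y,z):
    p=np.array([*(JO+JR@np.array([x,y])/1000),z/1000]);q=c["intrinsics"]@(c["R"]@p+c["t"]);return (q[:2]/q[2])
i=c["img"][150:240,280:360,::-1].copy(); i=cv2.resize(i,None,fx=6,fy=6,interpolation=0)
for dz,col in ((0,(255,255,0)),(20,(0,255,0)),(36,(0,0,255))):
    for dx in (-12.5,12.5):
        for dy in(-8,8):
            u=(pr(116.7+dx,140.6+dy,151+dz)-[280,150]+.5)*6; cv2.circle(i,tuple(int(k) for k in u),3,col,-1)
    # body bottom corners
    for dx in (-88,88):
        for dy in(-37,37):
            u=(pr(116.7+dx,140.6+dy,248+dz)-[280,150]+.5)*6; cv2.circle(i,tuple(int(k) for k in u),5,col,1)
cv2.imwrite("pics/s2p.png",i)
```

```text
(no output)
```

View pics/s2p.png

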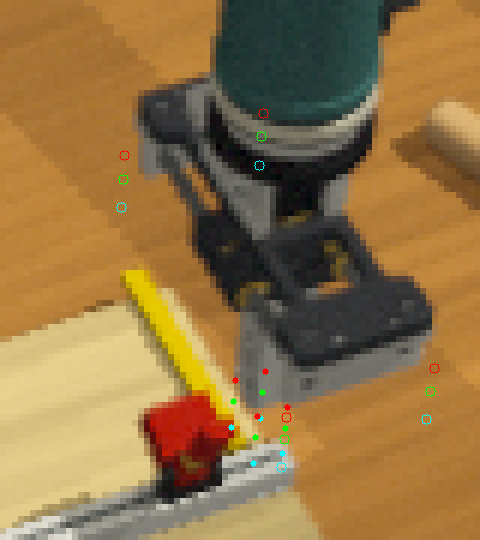

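Request:
send_rows([
  [[0.045,0,0],[0,0,0],255],
  [[0.085,0,0],[0,0,0],255],
  [[0.085,0,0],[0,0,0],255],
])

```text
time_s: 5.25
ee_pos: [0.6269, 0.0989, 0.0637]
tcp_rot: [-3.011, 1.563, -3.07]
wrist_force: [-0.1, 0.3, 0.1]
gripper_width: 0.0005
```

```bash
cat > pic.py <<'E'
import sys
from h import *
from st import show
from station import ctrl
n,name,u0,v0,w,h,f=sys.argv[1],sys.argv[2],*map(int,sys.argv[3:8])
s=ctrl.read_state();show(s);c=ctrl.read_camera(n); np.savez(f"{name}.npz",**c)
i=cv2.resize(c["img"][v0:v0+h,u0:u0+w,::-1],None,fx=f,fy=f,interpolation=2)
q=c["intrinsics"]@(c["R"]@s["ee_pos"]+c["t"]);u=q[:2]/q[2]
cv2.circle(i,tuple(int(k) for k in ((u-[u0,v0]+.5)*f)),3,(255,255,0),1)
cv2.imwrite(f"pics/{name}.png",i)
E
python3 pic.py scene s3 270 150 90 90 6
```

```text
t 5.25 jig [113.1 140.4] z 63.7 Fjig [-0.14  0.31  0.11] w 0.5 q [ 0.07  0.32  1.31 -0.    1.52  0.13]
```

View pics/s3.png

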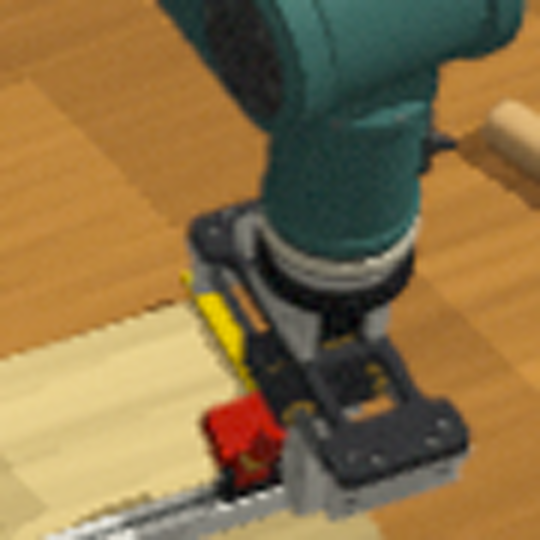

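Request:
send_rows([
  [[0,0,-0.012],[0,0,0],255],
  [[0,0,-0.024],[0,0,0],255],
  [[0,0,-0.034],[0,0,0],255],
])

```text
time_s: 5.68
ee_pos: [0.6007, 0.101, 0.072]
tcp_rot: [0.075, 1.558, 0.016]
wrist_force: [5.3, -0.5, 4.7]
gripper_width: 0.0005
```

```bash
python3 pic.py scene s4 270 150 90 90 6
```

```text
t 5.67 jig [ 86.8 140.9] z 72.0 Fjig [ 5.32 -0.17  4.65] w 0.5 q [ 0.07  0.25  1.39 -0.    1.49  0.13]
```

View pics/s4.png

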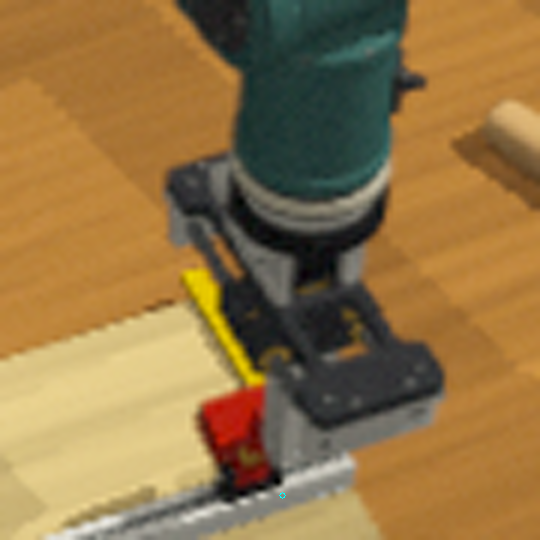

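Request:
send_rows([
  [[0,0,0],[0,0,0],255],
  [[0,0,0],[0,0,0],255],
])

```text
time_s: 5.98
ee_pos: [0.5982, 0.101, 0.0685]
tcp_rot: [0.094, 1.567, 0.035]
wrist_force: [3.6, -0.6, 3.0]
gripper_width: 0.0003
```

```bash
python3 st.py
python3 - <<'E'
from h import *
c=dict(np.load("s4.npz"));W=cloud(c);img=c["img"].astype(int)
m=(img[...,0]>100)&(img[...,1]<60)&(img[...,2]<60)&(W[...,0]>.4)&(W[...,0]<.65)&(abs(W[...,1])<.2)
v,u=np.where(m)
J=np.dstack([tojig(W),W[...,2]*1000])
for a,b in zip(u,v): print(a,b,J[b,a].round().tolist(),end="; ")
print()
for b in range(205,236,2): print(b,[J[b,a].round().tolist() for a in range(312,328,3)])
E
```

```text
t 5.97 jig [ 84.3 140.7] z 68.5 Fjig [ 3.63 -0.42  3.04] w 0.3 q [ 0.07  0.25  1.39 -0.    1.5   0.13]
310 215 [34.0, 142.0, 97.0]; 311 215 [35.0, 144.0, 97.0]; 312 215 [38.0, 146.0, 100.0]; 313 215 [38.0, 150.0, 97.0]; 308 216 [35.0, 134.0, 96.0]; 309 216 [37.0, 136.0, 98.0]; 310 216 [39.0, 139.0, 99.0]; 311 216 [37.0, 144.0, 94.0]; 312 216 [37.0, 147.0, 92.0]; 313 216 [45.0, 146.0, 102.0]; 305 217 [35.0, 124.0, 96.0]; 306 217 [36.0, 127.0, 97.0]; 307 217 [40.0, 128.0, 100.0]; 308 217 [37.0, 133.0, 94.0]; 309 217 [41.0, 134.0, 99.0]; 310 217 [37.0, 141.0, 91.0]; 311 217 [40.0, 143.0, 93.0]; 312 217 [60.0, 135.0, 119.0]; 313 217 [64.0, 137.0, 122.0]; 304 218 [38.0, 119.0, 97.0]; 305 218 [40.0, 122.0, 98.0]; 306 218 [38.0, 126.0, 95.0]; 307 218 [43.0, 127.0, 99.0]; 308 218 [43.0, 131.0, 97.0]; 309 218 [40.0, 135.0, 92.0]; 310 218 [47.0, 135.0, 100.0]; 311 218 [40.0, 143.0, 88.0]; 312 218 [69.0, 130.0, 126.0]; 313 218 [71.0, 133.0, 127.0]; 303 219 [33.0, 118.0, 87.0]; 304 219 [39.0, 119.0, 93.0]; 305 219 [44.0, 120.0, 99.0]; 306 219 [46.0, 122.0, 100.0]; 307 219 [45.0, 126.0, 97.0]; 30
[... 2809 characters left out ...]
1.0], [164.0, 119.0, 206.0], [47.0, 199.0, 34.0]]
227 [[58.0, 139.0, 65.0], [nan, nan, nan], [50.0, 165.0, 44.0], [51.0, 175.0, 40.0], [51.0, 187.0, 35.0], [59.0, 193.0, 41.0]]
229 [[55.0, 141.0, 51.0], [59.0, 150.0, 51.0], [55.0, 163.0, 41.0], [59.0, 171.0, 41.0], [59.0, 183.0, 36.0], [57.0, 195.0, 27.0]]
231 [[59.0, 140.0, 46.0], [58.0, 151.0, 40.0], [55.0, 163.0, 30.0], [60.0, 172.0, 32.0], [60.0, 183.0, 27.0], [59.0, 194.0, 20.0]]
233 [[60.0, 139.0, 37.0], [59.0, 151.0, 30.0], [59.0, 162.0, 25.0], [59.0, 173.0, 20.0], [62.0, 183.0, 18.0], [62.0, 193.0, 13.0]]
235 [[57.0, 142.0, 22.0], [57.0, 153.0, 17.0], [58.0, 163.0, 13.0], [63.0, 171.0, 15.0], [68.0, 180.0, 16.0], [71.0, 189.0, 15.0]]
```

Request:
send_rows([
  [[0.006,0,-0.006],[0,0,0],255],
  [[0.012,0,-0.014],[0,0,0],255],
  [[0.012,0,-0.024],[0,0,0],255],
  [[0.012,0,-0.034],[0,0,0],255],
])

```text
time_s: 6.48
ee_pos: [0.5606, 0.1029, 0.0534]
tcp_rot: [-3.001, 1.567, -3.059]
wrist_force: [1.1, 0.4, -0.7]
gripper_width: 0.0005
```

```bash
python3 pic.py scene s5 270 150 90 90 6
```

```text
t 6.47 jig [ 46.6 140.5] z 53.4 Fjig [ 1.12  0.46 -0.66] w 0.5 q [ 0.08  0.19  1.5  -0.    1.46  0.14]
```

View pics/s5.png

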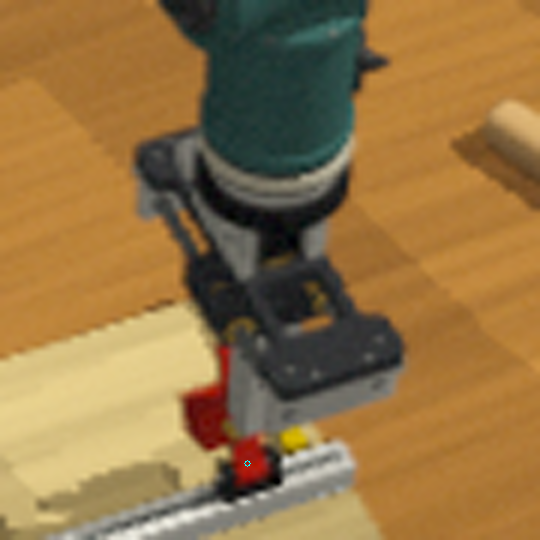

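Request:
send_rows([
  [[0.0,0,-0.01],[0,0,0],255],
  [[0.0,0,-0.02],[0,0,0],255],
  [[0.0,0,-0.03],[0,0,0],255],
  [[0.0,0,-0.03],[0,0,0],255],
])

```text
time_s: 7.02
ee_pos: [0.5321, 0.1049, 0.0552]
tcp_rot: [-2.995, 1.57, -3.053]
wrist_force: [0.3, 1.0, 0.0]
gripper_width: 0.0003
```

```bash
python3 pic.py scene s6 270 150 90 90 6
```

```text
t 7.03 jig [ 18.  140.8] z 55.2 Fjig [0.25 0.98 0.01] w 0.3 q [0.09 0.12 1.57 0.   1.45 0.15]
```

View pics/s6.png

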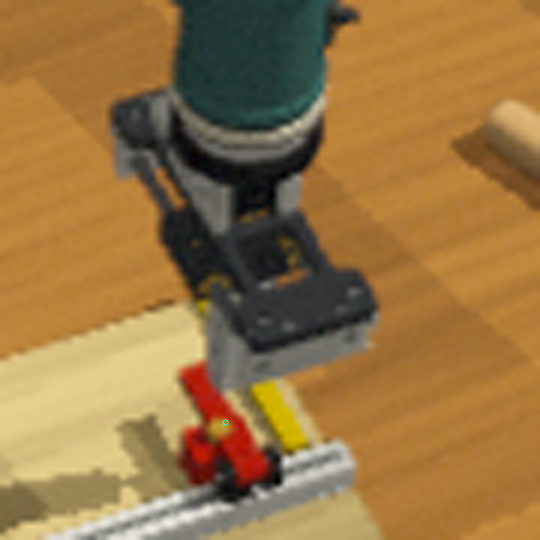

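```bash
python3 st.py -43.5 -22.5 .12 17.3
python3 - <<'E'
from h import *
c=dict(np.load("s6.npz"));W=cloud(c);J=np.dstack([tojig(W),W[...,2]*1000])
for b in range(203,220): print(b,[J[b,a].round().tolist() for a in range(305,316,2)])
E
```

```text
t 7.08 jig [ 18.6 140.7] z 55.3 Fjig [-0.93 -0.54  0.04] w 0.6 q [ 0.09  0.12  1.57 -0.    1.45  0.15]
(array([ -64.7, -163.2,  -62.1]), array([-17.3,   0. ,   0. ]))
203 [[17.0, 130.0, 141.0], [29.0, 131.0, 153.0], [87.0, 107.0, 224.0], [94.0, 110.0, 230.0], [89.0, 119.0, 221.0], [96.0, 122.0, 227.0]]
204 [[14.0, 132.0, 132.0], [26.0, 133.0, 145.0], [87.0, 107.0, 220.0], [94.0, 110.0, 225.0], [97.0, 115.0, 227.0], [98.0, 121.0, 225.0]]
205 [[16.0, 131.0, 131.0], [30.0, 131.0, 146.0], [73.0, 115.0, 197.0], [98.0, 108.0, 226.0], [98.0, 115.0, 224.0], [106.0, 117.0, 231.0]]
206 [[14.0, 132.0, 123.0], [31.0, 131.0, 141.0], [81.0, 111.0, 202.0], [102.0, 106.0, 228.0], [104.0, 112.0, 226.0], [102.0, 119.0, 222.0]]
207 [[17.0, 131.0, 122.0], [31.0, 131.0, 137.0], [31.0, 137.0, 134.0], [103.0, 106.0, 225.0], [108.0, 110.0, 227.0], [106.0, 118.0, 222.0]]
208 [[18.0, 131.0, 119.0], [28.0, 132.0, 129.0], [30.0, 138.0, 128.0], [100.0, 108.0, 215.0], [112.0, 108.0, 228.0], [107.0, 117.0, 220.0]]
209 [[20.0, 130.0, 116.0], [30.0, 131.0, 126.0], [31.0, 138.0, 124.0], [106.0, 105.0, 219.0], [102.0,
[... 682 characters left out ...]
0, 180.0, 28.0], [-16.0, 187.0, 26.0]]
215 [[-5.0, 144.0, 53.0], [-28.0, 163.0, 19.0], [-27.0, 170.0, 18.0], [-22.0, 175.0, 21.0], [-21.0, 182.0, 18.0], [-16.0, 187.0, 22.0]]
216 [[1.0, 141.0, 56.0], [3.0, 147.0, 56.0], [-29.0, 172.0, 9.0], [-22.0, 175.0, 15.0], [-12.0, 178.0, 25.0], [-11.0, 185.0, 23.0]]
217 [[4.0, 140.0, 56.0], [12.0, 143.0, 62.0], [-20.0, 167.0, 16.0], [-19.0, 174.0, 13.0], [-13.0, 178.0, 19.0], [-4.0, 181.0, 27.0]]
218 [[11.0, 136.0, 60.0], [13.0, 142.0, 59.0], [-12.0, 163.0, 22.0], [-9.0, 169.0, 22.0], [-7.0, 175.0, 22.0], [-5.0, 182.0, 20.0]]
219 [[9.0, 138.0, 52.0], [12.0, 143.0, 52.0], [12.0, 151.0, 49.0], [-5.0, 167.0, 22.0], [-7.0, 175.0, 17.0], [2.0, 178.0, 24.0]]
```

Request:
send_rows([
  [[-0.06,0,0],[0,0,0],255],
  [[-0.065,-0.04,-0.02],[-8,0,0],0],
  [[-0.065,-0.163,-0.062],[-17.3,0,0],0],
  [[-0.065,-0.163,-0.062],[-17.3,0,0],0],
  [[-0.065,-0.163,-0.062],[-17.3,0,0],0],
  [[-0.065,-0.163,-0.062],[-17.3,0,0],0],
  [[-0.065,-0.163,-0.062],[-17.3,0,0],0],
])

```text
time_s: 7.95
ee_pos: [0.4621, -0.0532, 0.1201]
tcp_rot: [1.086, 1.57, 1.331]
wrist_force: [1.0, -0.6, 0.1]
gripper_width: 0.057
```

```bash
python3 pic.py scene s7 180 150 180 130 4;python3 st.py -43.5 -22.5 .10 17.3;  python3 - <<'E'
from h import *
c=dict(np.load("s7.npz"));W=cloud(c);J=np.dstack([tojig(W),W[...,2]*1000]);img=c["img"].astype(int)
m=(J[...,2]>90)&(abs(J[...,0]+43)<75)&(abs(J[...,1]+22)<30)
v,u=np.where(m);P=J[m];o=np.argsort(P[:,2])[:25]
for k in o: print(u[k],v[k],P[k].round().tolist(),end=";")
E
```

```text
t 7.95 jig [-42.6 -21.1] z 120.1 Fjig [ 1.02 -0.55  0.06] w 57.0 q [-0.24 -0.09  1.65  0.    1.58 -0.48]
t 8.0 jig [-42.6 -21. ] z 120.1 Fjig [-0.23  0.16  0.25] w 61.0 q [-0.24 -0.09  1.65  0.    1.58 -0.48]
(array([20.1, -1.2, -1.3]), array([ 0.1,  0. , -0. ]))
246 196 [-72.0, -31.0, 151.0];244 197 [-68.0, -39.0, 154.0];244 196 [-72.0, -37.0, 154.0];256 208 [-9.0, -22.0, 157.0];244 195 [-73.0, -37.0, 157.0];246 195 [-71.0, -31.0, 157.0];248 194 [-72.0, -24.0, 157.0];248 195 [-68.0, -25.0, 157.0];257 208 [-7.0, -19.0, 159.0];242 194 [-78.0, -41.0, 159.0];257 207 [-10.0, -18.0, 160.0];247 195 [-67.0, -29.0, 160.0];245 196 [-65.0, -36.0, 160.0];247 194 [-70.0, -28.0, 162.0];245 195 [-68.0, -35.0, 162.0];243 195 [-70.0, -41.0, 162.0];259 207 [-5.0, -13.0, 162.0];248 193 [-72.0, -24.0, 162.0];256 207 [-8.0, -22.0, 163.0];260 207 [-3.0, -11.0, 163.0];261 206 [-6.0, -7.0, 164.0];243 193 [-77.0, -38.0, 164.0];256 206 [-9.0, -21.0, 166.0];248 192 [-73.0, -23.0, 166.0];258 208 [1.0, -19.0, 166.0];
```

View pics/s7.png

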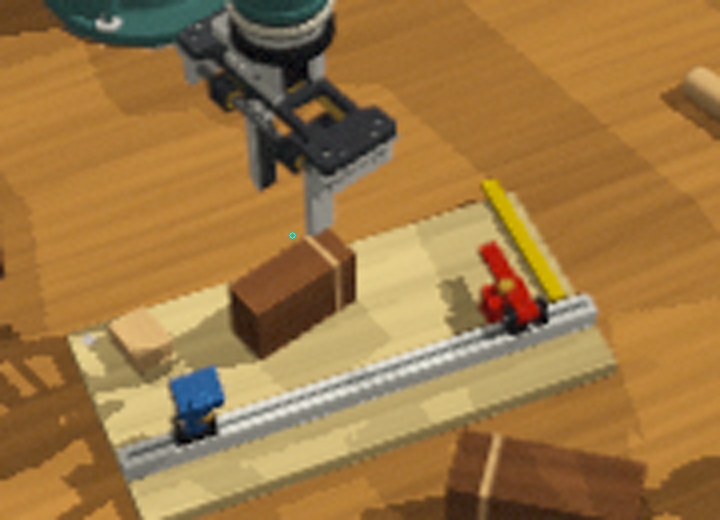

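Request:
send_rows([
  [[0.03,-0.001,-0.001],[0,0,0],0],
  [[0.07,-0.001,-0.001],[0,0,0],0],
  [[0.1,-0.001,-0.001],[0,0,0],0],
  [[0.108,-0.001,-0.001],[0,0,0],0],
  [[0.108,-0.001,-0.001],[0,0,0],0],
])

```text
time_s: 8.62
ee_pos: [0.4611, -0.0549, 0.0123]
tcp_rot: [2.638, 1.571, 2.882]
wrist_force: [-0.1, -0.7, 0.9]
gripper_width: 0.0937
```

```bash
python3 pic.py scene s8 200 150 130 110 6;  python3 - <<'E'
from h import *
c=dict(np.load("s8.npz"));W=cloud(c);J=np.dstack([tojig(W),W[...,2]*1000]);img=c["img"].astype(int)
m=(J[...,2]>24)&(J[...,2]<75)&(abs(J[...,0]-5)<25)&(abs(J[...,1]+10)<20)
v,u=np.where(m);P=J[m];o=np.argsort(P[:,2])[:45]
for k in o: print(u[k],v[k],P[k].round().tolist(),img[v[k],u[k]].tolist(),end=";")
E
```

```text
t 8.62 jig [-43.5 -22.9] z 12.3 Fjig [-0.01 -0.67  0.92] w 93.7 q [-0.24 -0.01  1.8   0.    1.35 -0.49]
261 243 [25.0, -22.0, 24.0] [201, 179, 116];265 233 [-7.0, 4.0, 25.0] [194, 175, 120];262 241 [20.0, -17.0, 26.0] [203, 180, 119];256 237 [-1.0, -29.0, 27.0] [199, 176, 113];254 232 [-20.0, -29.0, 32.0] [77, 45, 26];260 233 [3.0, -16.0, 46.0] [173, 154, 111];261 233 [4.0, -14.0, 47.0] [122, 116, 100];261 234 [9.0, -15.0, 49.0] [138, 129, 103];260 232 [3.0, -16.0, 52.0] [163, 147, 105];264 232 [9.0, -5.0, 53.0] [148, 143, 135];255 228 [-17.0, -26.0, 54.0] [72, 44, 26];262 234 [15.0, -14.0, 54.0] [154, 142, 109];265 232 [11.0, -3.0, 55.0] [158, 149, 131];263 233 [14.0, -10.0, 57.0] [138, 136, 129];266 231 [11.0, 1.0, 57.0] [142, 142, 130];261 232 [9.0, -15.0, 58.0] [117, 113, 96];265 231 [10.0, -2.0, 59.0] [144, 142, 132];261 231 [6.0, -14.0, 59.0] [117, 113, 96];266 230 [10.0, 2.0, 61.0] [143, 141, 131];262 233 [17.0, -15.0, 62.0] [115, 112, 106];260 231 [8.0, -18.0, 63.0] [158, 142, 103];264 231 [13.0, -6.0, 63.0] [143, 139, 131];263 232 [16.0, -11.0, 64.0] [139, 137, 131];262 232 [16.0, -14.0, 65.0] [122, 120, 110];266 229 [10.0, 2.0, 66.0] [143, 140, 131];261 230 [8.0, -14.0, 66.0] [110, 105, 94];263 231 [14.0, -10.0, 67.0] [139, 135, 127];260 230 [8.0, -18.0, 69.0] [116, 101, 78];264 230 [13.0, -6.0, 69.0] [143, 140, 131];260 229 [5.0, -16.0, 69.0] [92, 82, 68];265 230 [15.0, -4.0, 69.0] [143, 141, 131];262 231 [15.0, -14.0, 70.0] [124, 119, 113];265 229 [12.0, -2.0, 71.0] [143, 141, 134];263 230 [14.0, -10.0, 72.0] [141, 140, 132];263 229 [12.0, -9.0, 73.0] [138, 137, 129];266 228 [13.0, 1.0, 75.0] [143, 142, 131];
```

View pics/s8.png

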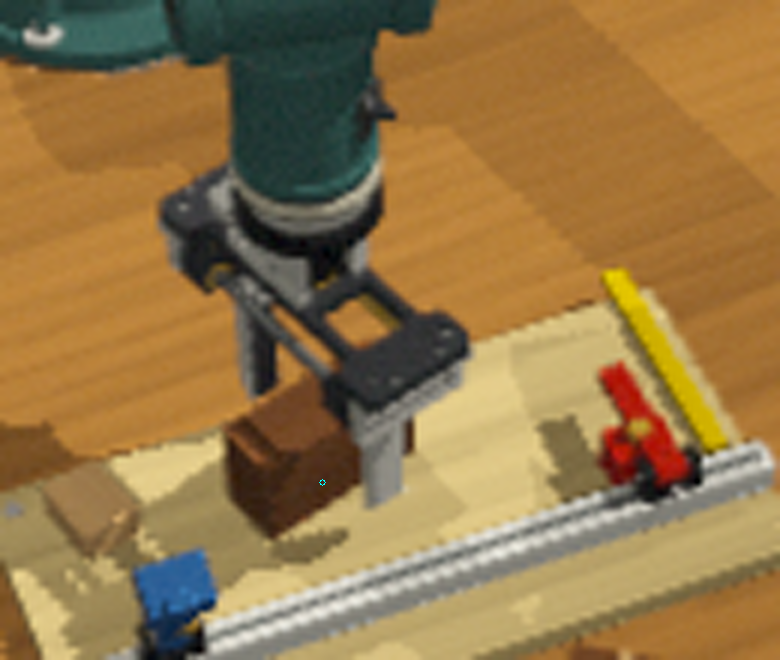

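Request:
send_rows([
  [[0,0,0],[0,0,0],255],
  [[0,0,0],[0,0,0],255],
  [[0,0,0],[0,0,0],255],
  [[0,0,0],[0,0,0],255],
  [[0,0,0],[0,0,0],255],
  [[0,0,0],[0,0,0],255],
  [[0,0,0],[0,0,0],255],
], newtons=25)

```text
time_s: 9.55
ee_pos: [0.4606, -0.0556, 0.0121]
tcp_rot: [-2.758, 1.57, -2.515]
wrist_force: [-0.2, -0.2, -0.2]
gripper_width: 0.0394
```

```bash
python3 st.py 10 20 .0145 0; python3 pic.py scene s9 200 150 130 110 6
```

```text
t 9.55 jig [-43.9 -23.6] z 12.1 Fjig [-0.17 -0.19 -0.18] w 39.4 q [-0.24 -0.01  1.8  -0.    1.35 -0.49]
(array([-2.4, 25.6, 64.4]), array([17.3, -0. ,  0. ]))
t 9.55 jig [-43.9 -23.6] z 12.1 Fjig [-0.17 -0.19 -0.18] w 39.4 q [-0.24 -0.01  1.8  -0.    1.35 -0.49]
```

View pics/s9.png

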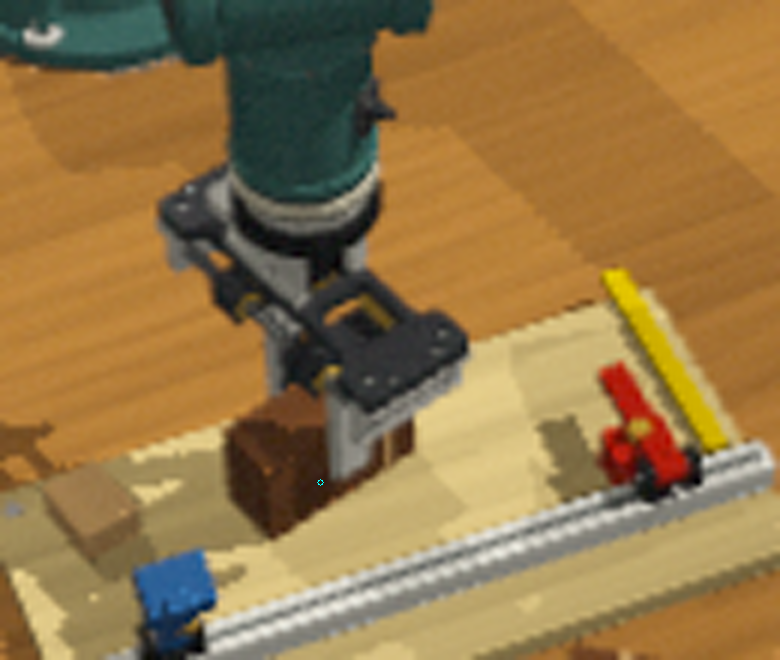

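Request:
send_rows([
  [[-0.001,0.006,0.018],[5,0,0],255],
  [[-0.001,0.013,0.036],[10,0,0],255],
  [[-0.001,0.02,0.05],[15,0,0],255],
  [[0,0.0256,0.06],[17.3,0,0],255],
  [[0,0.0256,0.06],[17.3,0,0],255],
])

```text
time_s: 10.22
ee_pos: [0.5135, -0.0158, 0.0121]
tcp_rot: [0.423, 1.57, 0.365]
wrist_force: [2.0, 0.5, 0.3]
gripper_width: 0.0402
```

```bash
python3 st.py 20 25 .0121 0; python3 pic.py scene s10 200 150 130 110 6
python3 - <<'E'
from h import *
from station import ctrl
c=ctrl.read_camera("top");np.savez("t10.npz",**c);cv2.imwrite("pics/t10.png",cv2.resize(c["img"][130:250,200:380,::-1],None,fx=4,fy=4,interpolation=2))
E
```

```text
t 10.22 jig [ 6.6 19.2] z 12.1 Fjig [1.96 0.61 0.3 ] w 40.2 q [-0.14  0.1   1.69  0.    1.36 -0.08]
(array([ 0. ,  5.7, 13.4]), array([ 0.,  0., -0.]))
t 10.22 jig [ 6.6 19.2] z 12.1 Fjig [1.96 0.61 0.3 ] w 40.2 q [-0.14  0.1   1.69  0.    1.36 -0.08]
```

View pics/s10.png

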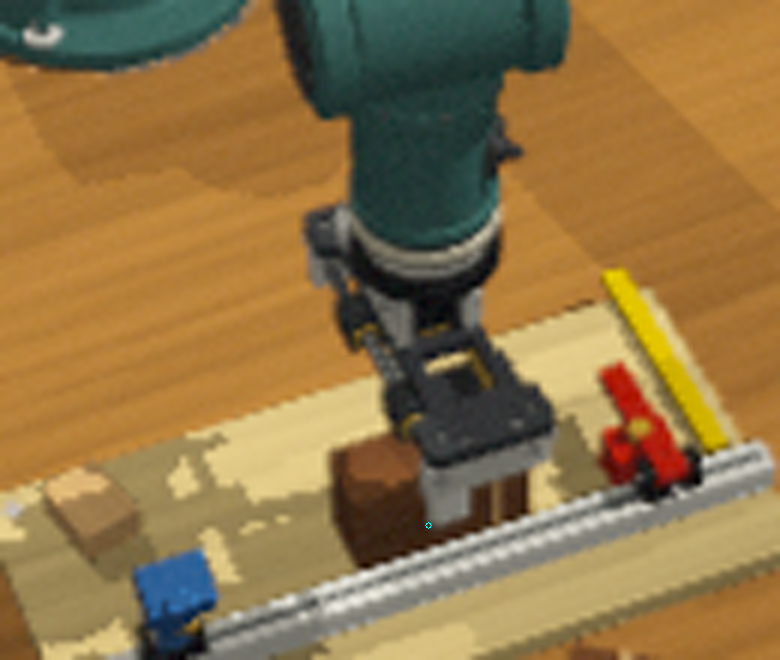

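View pics/t10.png

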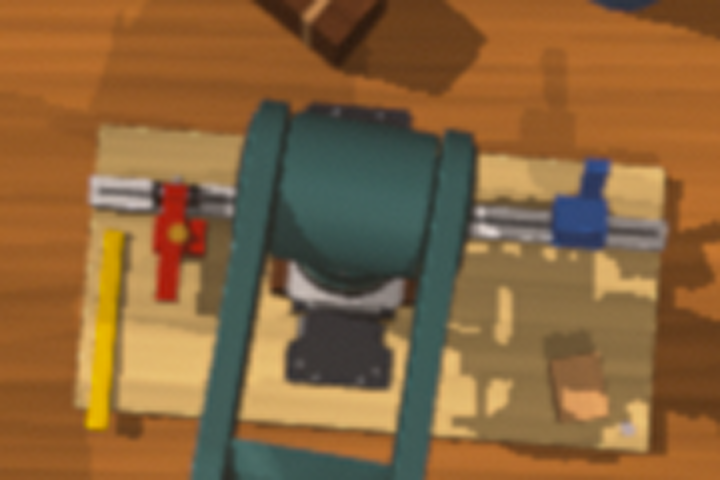

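Request:
send_rows([
  [[0,0,0.005],[0,0,0],255],
  [[0,0,0.009],[0,0,0],255],
  [[0,0,0.0105],[0,0,0],255],
  [[0,0,0.0115],[0,0,0],255],
])

```text
time_s: 10.82
ee_pos: [0.5242, -0.0171, 0.0121]
tcp_rot: [-2.656, 1.57, -2.715]
wrist_force: [-2.7, -0.0, 3.1]
gripper_width: 0.04
```

```bash
python3 st.py
```

```text
t 10.82 jig [17.3 18.5] z 12.1 Fjig [-2.69 -0.19  3.12] w 40.0 q [-0.14  0.12  1.66 -0.    1.36 -0.08]
```

Request:
send_rows([
  [[0,0,0.001],[0,0,0],255],
  [[0,0,0.002],[0,0,0],255],
  [[0,0,0.002],[0,0,0],255],
])

```text
time_s: 11.2
ee_pos: [0.5259, -0.0171, 0.0121]
tcp_rot: [-2.814, 1.57, -2.873]
wrist_force: [-4.3, -0.9, 3.7]
gripper_width: 0.0399
```

```bash
python3 st.py
```

```text
t 11.2 jig [19.  18.6] z 12.1 Fjig [-4.2  -1.13  3.75] w 39.9 q [-0.14  0.12  1.66 -0.    1.36 -0.08]
```

Request:
send_rows([
  [[0,0,0.001],[0,0,0],255],
  [[0,0,0.002],[0,0,0],255],
  [[0,0,0.002],[0,0,0],255],
])

```text
time_s: 11.58
ee_pos: [0.5259, -0.0172, 0.0122]
tcp_rot: [-3.045, 1.566, -3.103]
wrist_force: [-8.2, -1.2, 7.4]
gripper_width: 0.0401
```

```bash
python3 st.py; python3 pic.py scene s11 220 170 110 85 7; python3 -c "
from station import ctrl
s=ctrl.read_state();print(s['ft_torque'],s['tcp_rot'])"
```

```text
t 11.57 jig [19.  18.6] z 12.2 Fjig [-8.1  -1.66  7.36] w 40.1 q [-0.14  0.13  1.65 -0.    1.37 -0.08]
t 11.57 jig [19.  18.6] z 12.2 Fjig [-8.1  -1.66  7.36] w 40.1 q [-0.14  0.13  1.65 -0.    1.37 -0.08]
[-0.04160865  1.64530007  0.18672611] [-3.0430588   1.56571106 -3.1013034 ]
```

View pics/s11.png

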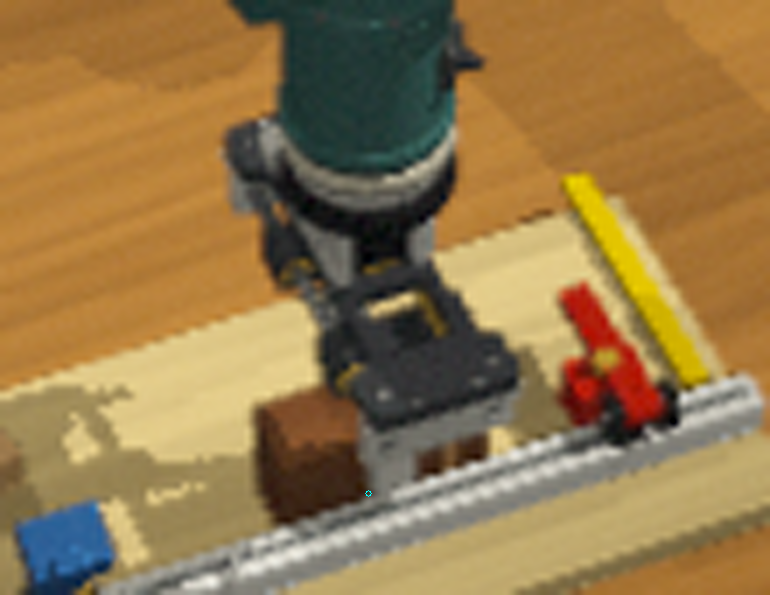

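Request:
send_rows([
  [[0,0.0,-0.0015],[0,0,0],255],
  [[0,0.008,-0.0015],[0,0,0],255],
  [[0,0.018,-0.0015],[0,0,0],255],
  [[0,0.028,-0.0015],[0,0,0],255],
  [[0,0.034,-0.0015],[0,0,0],255],
  [[0,0.034,-0.0015],[0,0,0],255],
])

```text
time_s: 12.38
ee_pos: [0.5277, 0.0143, 0.0123]
tcp_rot: [-1.932, 1.565, -1.99]
wrist_force: [-5.1, -5.9, 5.5]
gripper_width: 0.0402
```

```bash
python3 st.py
```

```text
t 12.38 jig [19.  50.1] z 12.3 Fjig [-4.7  -6.22  5.54] w 40.2 q [-0.08  0.13  1.65 -0.01  1.36 -0.02]
```

Request:
send_rows([
  [[-0.0015,0.001,-0.001],[0,0,0],255],
  [[-0.0015,0.002,-0.001],[0,0,0],255],
  [[-0.0015,0.004,-0.001],[0,0,0],255],
])

```text
time_s: 12.75
ee_pos: [0.5281, 0.0211, 0.0131]
tcp_rot: [2.757, 1.571, 2.698]
wrist_force: [-1.5, -1.5, -0.9]
gripper_width: 0.0397
```

```bash
python3 st.py
```

```text
t 12.75 jig [19.  56.9] z 13.1 Fjig [-1.41 -1.6  -0.93] w 39.7 q [-0.07  0.13  1.65  0.    1.36 -0.01]
```

Request:
send_rows([
  [[0,0.002,0],[0,0,0],255],
  [[0,0.004,0],[0,0,0],255],
])

```text
time_s: 13.0
ee_pos: [0.5283, 0.0251, 0.0135]
tcp_rot: [-2.501, 1.571, -2.56]
wrist_force: [-1.1, -0.7, -1.2]
gripper_width: 0.0399
```

```bash
python3 st.py
```

```text
t 13.0 jig [19. 61.] z 13.5 Fjig [-1.06 -0.73 -1.24] w 39.9 q [-0.06  0.13  1.65 -0.    1.36 -0.  ]
```

Request:
send_rows([
  [[0,0.0015,0],[0,0,0],255],
  [[0,0.003,0],[0,0,0],255],
])

```text
time_s: 13.25
ee_pos: [0.5285, 0.028, 0.0136]
tcp_rot: [-1.142, 1.571, -1.201]
wrist_force: [-1.2, -0.5, -2.0]
gripper_width: 0.0397
```

```bash
python3 st.py; python3 pic.py scene s12 240 170 100 80 8
```

```text
t 13.25 jig [19.  63.8] z 13.6 Fjig [-1.22 -0.54 -1.98] w 39.7 q [-0.05  0.13  1.65 -0.    1.36  0.  ]
t 13.25 jig [19.  63.8] z 13.6 Fjig [-1.22 -0.54 -1.98] w 39.7 q [-0.05  0.13  1.65 -0.    1.36  0.  ]
```

View pics/s12.png

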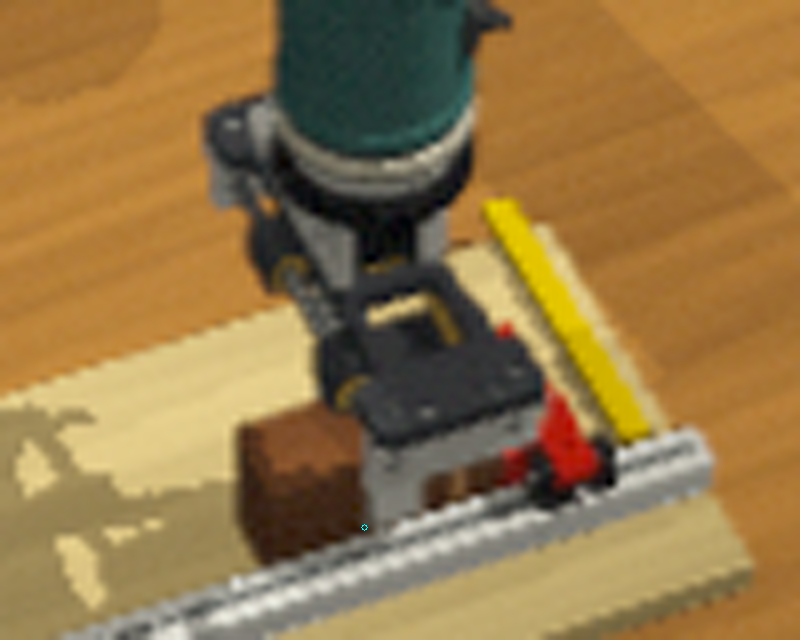

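Request:
send_rows([
  [[0.001,0.0,0],[0,0,0],255],
  [[0.001,0.0015,0],[0,0,0],255],
])

```text
time_s: 13.55
ee_pos: [0.5286, 0.0292, 0.0126]
tcp_rot: [-1.451, 1.57, -1.51]
wrist_force: [-2.1, -0.8, -2.1]
gripper_width: 0.0399
```

```bash
python3 st.py
```

```text
t 13.55 jig [18.9 65. ] z 12.6 Fjig [-2.06 -0.88 -2.07] w 39.9 q [-0.05  0.13  1.65 -0.    1.36  0.01]
```

Request:
send_rows([
  [[0.0005,0.001,0],[0,0,0],255],
  [[0.0005,0.002,0],[0,0,0],255],
])

```text
time_s: 13.8
ee_pos: [0.5286, 0.0304, 0.0122]
tcp_rot: [-1.583, 1.569, -1.642]
wrist_force: [-1.7, -5.7, -0.0]
gripper_width: 0.04
```

```bash
python3 st.py
```

```text
t 13.8 jig [18.9 66.2] z 12.2 Fjig [-1.34 -5.81 -0.01] w 40.0 q [-0.05  0.13  1.65 -0.    1.36  0.01]
```

Request:
send_rows([
  [[0.0,0.001,0],[0,0,0],255],
  [[0.0,0.002,0],[0,0,0],255],
])

```text
time_s: 14.05
ee_pos: [0.5286, 0.0304, 0.0124]
tcp_rot: [-1.602, 1.565, -1.661]
wrist_force: [-3.0, -9.8, 0.9]
gripper_width: 0.0398
```

```bash
python3 st.py
```

```text
t 14.05 jig [18.9 66.2] z 12.4 Fjig [-2.46 -9.93  0.87] w 39.8 q [-0.05  0.13  1.65 -0.01  1.36  0.01]
```

Request:
send_rows([
  [[0.0,0.0002,0],[0,0,0],255],
  [[0.0,0.0002,0],[0,0,0],255],
])

```text
time_s: 14.3
ee_pos: [0.5286, 0.0304, 0.0124]
tcp_rot: [-1.599, 1.565, -1.659]
wrist_force: [-3.1, -8.5, 0.3]
gripper_width: 0.0399
```

```bash
python3 st.py
```

```text
t 14.3 jig [18.9 66.2] z 12.4 Fjig [-2.56 -8.62  0.27] w 39.9 q [-0.05  0.13  1.65 -0.01  1.36  0.02]
```

Request:
send_rows([
  [[0.0,0.0005,0],[0,0,0],255],
  [[0.0,0.0005,0],[0,0,0],255],
  [[0.0,0.0005,0],[0,0,0],255],
])

```text
time_s: 14.68
ee_pos: [0.5286, 0.0304, 0.0124]
tcp_rot: [-1.612, 1.564, -1.671]
wrist_force: [-3.3, -10.3, 1.0]
gripper_width: 0.04
```

```bash
python3 st.py
```

```text
t 14.68 jig [18.9 66.2] z 12.4 Fjig [ -2.73 -10.49   0.98] w 40.0 q [-0.04  0.13  1.65 -0.01  1.36  0.02]
```

Request:
send_rows([
  [[0.0,0,0],[0,0,0],255],
  [[0.0,0,0],[0,0,0],255],
  [[0,0,0],[0,0,0],255],
])

```text
time_s: 15.05
ee_pos: [0.5286, 0.0304, 0.0125]
tcp_rot: [-1.606, 1.564, -1.665]
wrist_force: [-3.2, -9.9, 1.3]
gripper_width: 0.0398
```

```bash
python3 st.py
```

```text
t 15.05 jig [18.9 66.2] z 12.5 Fjig [ -2.6  -10.06   1.35] w 39.8 q [-0.04  0.13  1.65 -0.01  1.36  0.02]
```

Request:
send_rows([
  [[0.0,-0.0015,0],[0,0,0],255],
  [[0.0,-0.002,0],[0,0,0],255],
  [[0,-0.002,0],[0,0,0],200],
])

```text
time_s: 15.42
ee_pos: [0.5286, 0.0304, 0.0123]
tcp_rot: [-1.611, 1.568, -1.67]
wrist_force: [-2.9, -4.9, 0.4]
gripper_width: 0.04
```

```bash
python3 st.py
```

```text
t 15.43 jig [18.9 66.2] z 12.3 Fjig [-2.63 -5.06  0.39] w 40.0 q [-0.05  0.13  1.65 -0.    1.36  0.01]
```

Request:
send_rows([
  [[0.0,0,0],[0,0,0],60],
  [[0.0,0,0],[0,0,0],60],
  [[0,0,0],[0,0,0],60],
  [[0,0,0],[0,0,0],60],
])

```text
time_s: 15.92
ee_pos: [0.529, 0.0323, 0.0122]
tcp_rot: [0.45, 1.57, 0.391]
wrist_force: [-0.1, 0.9, 0.1]
gripper_width: 0.0717
```

```bash
python3 st.py; python3 pic.py scene s13 240 170 100 80 8
```

```text
t 15.93 jig [19.2 68.2] z 12.2 Fjig [-0.14  0.87  0.12] w 71.7 q [-0.05  0.13  1.65  0.    1.36  0.01]
t 15.93 jig [19.2 68.2] z 12.2 Fjig [-0.14  0.87  0.12] w 71.7 q [-0.05  0.13  1.65  0.    1.36  0.01]
```

View pics/s13.png

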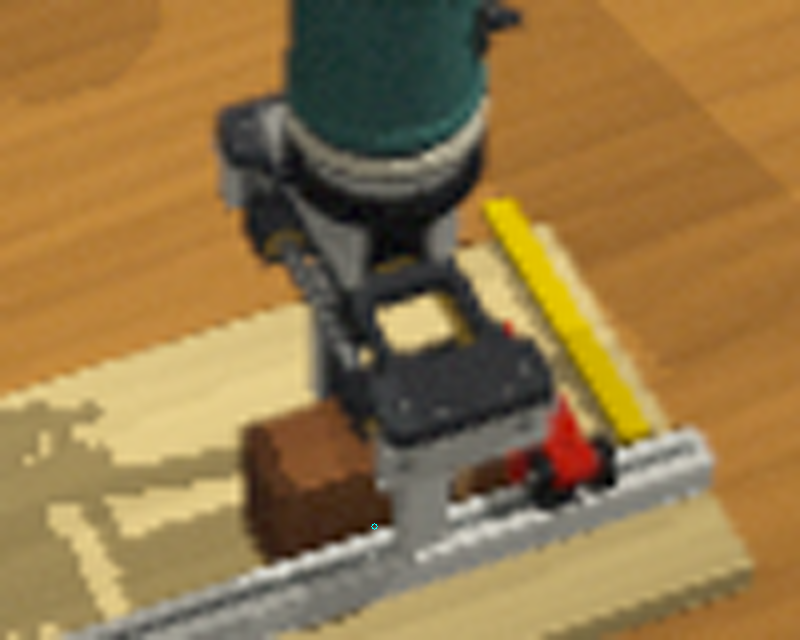

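Request:
send_rows([
  [[-0.04,0,0],[0,0,0],60],
  [[-0.1,0,0],[0,0,0],60],
  [[-0.15,0,0],[0,0,0],60],
  [[-0.18,-0.06,-0.06],[0,0,0],60],
  [[-0.18,-0.12,-0.12],[0,0,0],60],
  [[-0.18,-0.18,-0.18],[0,0,0],60],
  [[-0.18,-0.22,-0.18],[0,0,0],60],
])

```text
time_s: 16.85
ee_pos: [0.3566, -0.1433, 0.1919]
tcp_rot: [-0.474, 1.568, -0.531]
wrist_force: [0.8, -1.5, 0.2]
gripper_width: 0.0716
```

```bash
python3 pic.py scene s14 220 170 110 85 7; python3 pic.py top t14 200 130 180 120 4
python3 - <<'E'
from h import *
for n in("t14","s14"):
    c=dict(np.load(n+".npz"));W=cloud(c);J=np.dstack([tojig(W),W[...,2]*1000]);img=c["img"].astype(int)
    m=(J[...,2]>72)&(J[...,2]<85)&(J[...,0]>-20)&(J[...,0]<45)&(J[...,1]>0)&(J[...,1]<125)
    p=J[m][:,:2].astype(np.float32); r=cv2.minAreaRect(p); print(n,len(p),r,p.min(0),p.max(0))
    m=(img[...,0]>110)&(img[...,1]<60)&(img[...,2]<60)&(J[...,2]>25)&(J[...,1]>80)&(J[...,1]<180)&(abs(J[...,0])<90)
    p=J[m]; f=p[p[:,0]>8]; print("red",len(p),p.min(0),p.max(0))
E
```

```text
t 16.85 jig [-142.7 -117.2] z 191.9 Fjig [ 0.85 -1.5   0.16] w 71.6 q [-0.53 -0.3   1.68 -0.    1.75 -0.47]
t 16.9 jig [-146.1 -124.3] z 192.1 Fjig [-0.87 -2.32  0.02] w 72.1 q [-0.54 -0.3   1.68 -0.01  1.75 -0.48]
t14 532 ((18.480966567993164, 68.46736145019531), (40.681026458740234, 99.78553009033203), 0.04363393783569336) [-1.8744626 18.567076 ] [ 38.837074 118.3508  ]
red 173 [-23.88252962 116.86027231  41.53246783] [ 54.59997976 152.56066904  81.62572612]
s14 328 ((19.60113525390625, 65.6078109741211), (102.53863525390625, 46.26105499267578), 88.28498840332031) [-3.3371756 14.280468 ] [ 44.077957 117.087555]
red 96 [-25.15164682 116.21192531  42.99275878] [ 58.20010018 153.10289416  71.56415996]
```

View pics/s14.png

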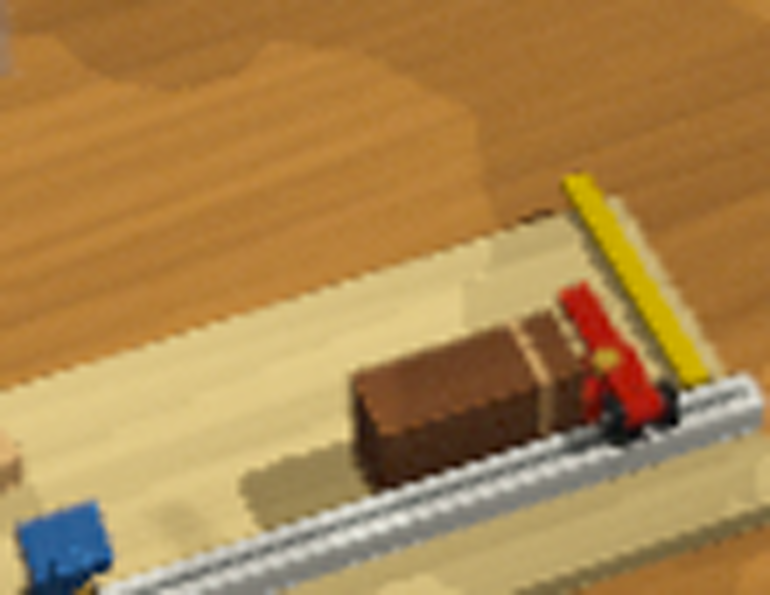

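View pics/t14.png

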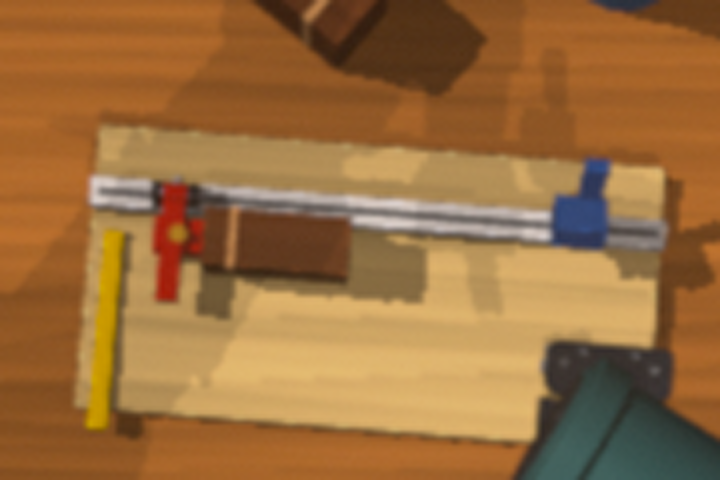

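Request:
send_rows([
  [[-0.02,0,0],[0,0,0],60],
  [[-0.02,0,0],[0,0,0],60],
  [[-0.02,0,0],[0,0,0],60],
])

```text
time_s: 17.32
ee_pos: [0.3582, -0.142, 0.2108]
tcp_rot: [2.41, 1.57, 2.352]
wrist_force: [0.4, 0.3, -0.1]
gripper_width: 0.0718
```

Run:
```python
from st import show
from station import ctrl
import numpy as np
from h import *
show(ctrl.read_state())
c=ctrl.read_camera("top");J=np.dstack([tojig(cloud(c)),cloud(c)[...,2]*1000])
m=(J[...,2]>34)&(J[...,2]<47)&(J[...,0]<-30)&(J[...,0]>-100)&(J[...,1]<-100)&(J[...,1]>-190); print("offcut",J[m].mean(0).round(1), tojig(np.array([.4362,-.1765])))
print(ctrl.sign_off())
```

```text
t 17.32 jig [-141.2 -115.8] z 210.8 Fjig [ 0.34  0.33 -0.13] w 71.8 q [-0.53 -0.29  1.64  0.    1.79 -0.47]
offcut [nan nan nan] [ -61.23156074 -145.70895316]
the job is handed in; nothing more can be done
None<stdin>:7: RuntimeWarning: Mean of empty slice.
  ret = um.true_divide(
```

The red flip stop is down and the blue one still up. The blank stands against the fence with its end on the red stop's foot, released, with the arm clear. I handed the job in at about 17.4 s.

- **Tipping the stop:** My first sweep passed just over the raised arm. The pictures showed the fingertips about 37 mm higher than the reported TCP. I lowered for that, and the flap snapped down with about 5 N along the push.
- **Placing the blank:** I gripped the one on the board, the smallest of the three. I slid it to the fence, where the peak reading was about 8 N, then along the fence. During this the blank was briefly carried about 1 mm off the board, and I set it down again before it reached the stop. I felt the stop at jig y ≈ 66 and held 10 to 10.5 N for about 0.6 s, after about 0.5 s at 6 to 10 N. I saw no more than 10.5 N along the stop in any reading. I eased to 5 N, opened the fingers and went straight up.
- **Last checks:** The top camera puts the blank parallel to the fence within 0.1°. Its centre is at jig (18.5, 68.5) and its end at y 118, against a foot edge at 117. That is contact to within camera accuracy. The 18.5 mm falls short of the nominal 20 mm, but contact with the fence was felt with the tool at x = 19, so I put that down to error in my jig estimate. The scene camera gave a rougher fit, (19.6, 65.6).
- **Not confirmed:** My final check that the offcut had not moved returned nothing, because the arm was over it in the top view. The pencil and the larger look-alike behind the jig looked unmoved in the late pictures. I did not re-check the other things on the bench, but the arm never went near them.

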